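Load a key fob into the bench test chamber

TASK

Push the test chamber's lid up from under its front lip until it passes its balance point and rests open by itself, without letting it slam either way. Then take the light grey key fob with red buttons from the tray, lay it in the green nest inside the chamber and press it gently down until the brass contact block under it is fully down. The chamber only stands on its feet, so do not shove it; leave everything else alone and the lid open.

Things in the scene. Friction and masses are not known exactly. Their poses are not given: they have to be found in the camera images.
- chamber: Cream steel test chamber: open-topped box 190 (x) x 210 (y) x 85 mm high, walls 6 mm, loose on rubber feet, about 1.5 to 2.2 kg (slides at roughly 10 to 20 N). Origin: centre of its underside; x points from its lip side (front) to its hinge side, z up; it stands with the lip to the robot's right (yaw 1.1 to 1.6). In its middle stands the green nest
- lid (a joint): Blue lid 190 x 210 x 5 mm, about 0.28 kg, hinged on the chamber's rear (its +x) top edge. 0 rad = closed, level; grows as it opens; stop at 1.95, where it rests. Balances near 1.57: below it falls shut, beyond it falls open, weakly damped. About 1 to 2 N up at the lip lifts it
- lid_lip (a point): Middle of the front edge, at the underside, of the lid's black lip: 120 mm wide (y), 5 mm thick, sticking out 30 mm beyond the chamber's front wall, free below; 85 mm above the table when closed. 220 mm from the hinge line. Moves with the lid; axes: x from lip to hinge, y along the hinge, z out of the lid's outer face
- lid_hinge (a point): Point on the hinge line, middle of the lid, 85 mm above the chamber's underside and 95 mm behind its centre. The axes turn with the lid; the hinge line is y
- nest (a point): Middle of the chamber, 50 mm above its underside, its axes: here is the nest's floor, but only to +-4.5 mm in height: that is set by hand and clamped, and not measured. Pocket 82.4 (x) x 40.4 mm (y), 1.2 mm clearance all round the fob; green walls 14 mm above the floor. Long walls open over the middle 54 mm: fingers fit beside the fob, to 15 mm above the chamber's underside
- contacts (a joint): Brass contact block 52 x 22 mm in the nest's floor. 0 = up, standing 3.5 mm proud of the nest's floor; 0.0035 m = fully down, level with the floor. It moves against about 5 N of friction and stays where it is left; no spring. A fob merely laid in the nest rests on it, 3.5 mm above the floor
- fob: The light grey key fob with a black panel and two red buttons, 80 (x) x 38 (y) x 16 (z) mm, 60 g, lying flat. Origin: centre of its underside, z up. Either way round fits the nest
- fob_b: Black fob with grey panel, the same size as the grey one; to be left alone
- fob_c: Another black fob, the same; to be left alone
- tray: Clear fixed blister tray 130 (x) x 290 (y) mm, floor 3 mm thick, rim 8 mm high, ridges 8 mm high (from the table) between its three places, 90 mm apart along y; a fob lies roughly along x in each. Origin: centre of its underside
- spray_can: Yellow spray can, 60 mm across, 170 mm tall, a bystander
- mug: Black mug 76 mm across, 85 mm tall, a bystander
- driver: Orange-handled screwdriver lying flat, a bystander
- parts_bin: Blue parts bin 110 x 90 x 45 mm, a bystander

How it is judged (in metres and radians):
On the way, in this order (a step that is already met when the one before it is completed fails the run):
1. the lid is past its balance point and rests open, nothing touching it (value of joint lid above 1.75 rad and contact force between each of the arm, the fingers and chamber below 0.1 N), for 0.3 s.
2. the fob is pressed fully home in the nest (value of joint contacts above 0.0028 m and z of fob in the frame of nest below 0.0065 m and horizontal distance between fob and nest below 0.004 m), for 0.2 s.
At the end, for the whole second after the job is handed in: Lid resting open beyond 1.75 rad; grey fob flat (0.06 rad) and along the nest (0.1 rad), within 4 mm of its centre and under 6.5 mm above the nest point, contact block over 2.8 mm down; chamber within 20 mm of where it was; all released and at rest (all of step 2 and value of joint lid above 1.75 rad and angle between the x axis of fob and the x axis of chamber, either way round below 0.1 rad and angle between fob's own z axis and vertical below 0.06 rad and linear speed of each of fob, chamber below 0.02 m/s and distance of chamber from where it was at the start of the episode below 0.02 m); the robot touches nothing.
It fails at once if the lid slams: it swings faster than 2.5 rad/s either way (velocity of joint lid above 2.5 rad/s or velocity of joint lid below -2.5 rad/s).
It fails at once if the robot bears on the chamber or its lid with more than 25 N (contact force between any of the arm, the fingers and chamber above 25 N).
It fails at once if the fob is pressed into the chamber with more than 25 N (contact force between fob and chamber above 25 N).
It fails at once if the chamber is shoved more than 20 mm (distance of chamber from where it was at the start of the episode above 0.02 m).
It fails at once if a bystander is disturbed: moved more than 20 mm (distance of any of fob_b, fob_c, spray_can, mug, driver, parts_bin from where it was at the start of the episode above 0.02 m).
It also fails if it takes over 72 s, if anything falls off the work surface, if the arm or the gripper's body presses on something with over 40 N, if the wrist force passes 120 N, or if a joint passes its speed limit or range.

ROBOT

A 6-joint arm with a two-finger parallel gripper is mounted at the origin on the work surface. World frame = base frame: x ahead of the robot, y to its left, z up, the work surface at z = 0. Lengths are in mm, angles in rad, forces in N, time in s.
With the tool pointing down it reaches from about 350 to 875 mm from the base axis. Payload 4.2 kg.
Tool frame: the origin (TCP) lies between the finger pads; the fingertips stand 17 mm ahead of it and the grasp point (between the pads) lies 2 mm behind it; z points along the fingers, y is the line along which they close (so a half turn about z gives the same grasp; the last joint's range is limited). The gripper opens to 85 mm and grips with 20 to 120 N. Pads are 22 mm wide; open, the fingers measure 114 mm over their backs; the gripper's body (76 mm by 85 mm) begins 54 mm behind the grasp point. The pads swing forward as they close: fully open they stand 13 mm farther back than shut.
Start: joints at [-1.01, 0.385, 0.008, 0, -1.194, -0.259], TCP at [185.79, -596.725, 248.312] pointing down, gripper open.
Joint ranges: [-3.14, 3.14], [-1.21, 2.06], [-1.07, 1.41], [-3.16, 2.05], [-2.99, -0.16], [-3.1, 3.1]. Speed limits (rad/s): [2.79, 2.79, 3.14, 3.14, 3.14, 3.14].

INTERFACE

Orientations are given as a rotation vector (axis times angle).
In Python, from bench import manip gives the robot as it stands. The module is installed in compiled form; this text tells all that it offers.
- The arm moves only by the tool carry_out, never from a script. Its argument "deltas" is a list of rows, each an object of numbers: "tx", "ty", "tz": the shift along the tool's x, y, z in mm; "wx", "wy", "wz": the turn, a rotation vector about the tool's x, y, z in rad; "fingers": the finger opening in mm, from 0 to 85.4. In form: [{"tx": .., "ty": .., "tz": .., "wx": .., "wy": .., "wz": .., "fingers": ..}, ...]. A call has 1 to 20 rows; each row shifts and turns the commanded pose from where the row before left it, along the tool's axes as they then stand; what a row does not reach is not made up. A row lasts 1/12 s, in which the tool goes at most 41.7 mm and 7.16 degrees, less where a joint would pass 70% of its speed; a pose out of reach is approached as far as the arm can. A call is refused whole if a number of a shift passes 41.7 or a number of a turn 0.125, either way. A call with a gripper value outside its range is refused whole. The fingers move at their own pace and stop on an object; the grip force is fixed at half the most. Time passes only in rows, so rows that do not move let the fingers close. It gives the time, the measured TCP pose, the force, the opening and the grip force at its end, in the units of the state.
- manip.get_obs(): the state, without advancing time (a new reading comes with each control period).
- manip.capture(name): name is "side" or "top"; returns (picture, depth): 480x640x3 uint8, red, green, blue; 480x640 float32, mm along the optical axis (not along the pixel's ray), 0 where there is no reading.
- manip.camera_info(name): a dict with "fx", "fy", "cx", "cy" (pixels), "D" ([k1, k2, p1, p2, k3] as OpenCV has them; the pictures are not rectified), "rvec" (rotation vector, rad) and "tvec" (3), from world to camera coordinates, as OpenCV has them. Camera axes: x right, y down, z forward; pixel columns grow to the right and rows downward; lengths in mm; the calibration is good to about 2 mm. A picture is of the moment at which its call begins. camera_info takes no time and is no camera call.
- manip.job_done(): hands the job in; it is judged then, once.
Trained networks look in the newest picture that a camera, given by its name, has taken for a name from the list of things; names that differ only in an ending like _2 or _b are one class to them, and where a whole thing is asked for, a point or a joint stands for the part that bears it (a point fixed in the world has none). Each returns a list of dicts, best first, with "p" (0 to 1); they miss things now and then, are a little off and sometimes report something else, mostly with a low value. They report only what shows in the picture. A call takes as long as a camera call.
- manip.spot_in(camera, target): "centre" ([x, y, z] in mm, in world coordinates, good to about 4 mm: the middle of the surface that is visible of it).
- manip.spot_point(camera, target): "centre" ([x, y, z] in mm, in world coordinates, good to about 4 mm: a listed point, or the origin of a listed thing).
The state is a dict: "clock": time; "q": joint angles; "joint_vel": joint speeds; "effort": joint torques, N m; "tcp_pos": TCP position; "eef_rot": TCP orientation; "wrist_force": force on the tool from outside, world axes, zero at the start; "ft_torque": the same for the moment, N m; "grip_width": opening from 0.0 (shut) to 1.0 (fully open); "grip_force": force on a finger pad.
Only numpy, scipy, OpenCV 4.12 (cv2) and the standard library are available. Lean on these libraries where they do the work, as an engineer would, in place of code of your own. Each camera call takes 0.05 s, during which the arm holds its last target. There are 200 camera calls.

## Working session

There is one attempt and no reset: what is moved stays moved. The work goes in short steps, Python scripts to look and compute and a tool call to move; the robot and the scene stay as the last step left them, time stands still between calls to the robot, and variables do not carry over. Pictures are saved under pics/ and viewed, at most 10 in all, crops included, and the job is handed in when it is done.

Besides the shell and the picture viewer there is one more tool, called after "Call:" by a JSON object that holds its "op" and its "data", one argument or row to a line. carry_out: Moves the arm, as the interface text tells. Its arguments: {"type":"object","properties":{"deltas":{"type":"array","items":{"type":"object","properties":{"tx":{"type":"number"},"ty":{"type":"number"},"tz":{"type":"number"},"wx":{"type":"number"},"wy":{"type":"number"},"wz":{"type":"number"},"fingers":{"type":"number"}}}}},"required":["deltas"]}

```bash
mkdir -p pics
cat > h.py <<'E'
import numpy as np, cv2
from bench import manip as m
from scipy.spatial.transform import Rotation as R
def cap(n,f=None):
    p,d=m.capture(n)
    if f: cv2.imwrite('pics/'+f,p[:,:,::-1])
    return p,d
def cloud(n,d):
    c=m.camera_info(n);K=np.array([[c['fx'],0,c['cx']],[0,c['fy'],c['cy']],[0,0,1]])
    v,u=np.mgrid[0:480,0:640];pt=np.stack([u,v],-1).reshape(-1,1,2).astype(float)
    n_=cv2.undistortPoints(pt,K,np.array(c['D'],float)).reshape(-1,2)
    z=d.reshape(-1,1).astype(float);P=np.hstack([n_*z,z])
    Rm=cv2.Rodrigues(np.array(c['rvec'],float))[0]
    W=(P-np.array(c['tvec'],float).ravel())@Rm
    W[z[:,0]==0]=np.nan
    return W.reshape(480,640,3)
E
python3 - <<'E'
from h import *
np.set_printoptions(precision=3,suppress=True)
o=m.get_obs();print({k:np.round(v,3) for k,v in o.items()})
a,d=cap('top','t0.png');b,e=cap('side','s0.png')
np.savez('c0',t=cloud('top',d),s=cloud('side',e),a=a,b=b)
for n in('top','side'):
    c=m.camera_info(n);Rm=cv2.Rodrigues(np.array(c['rvec'],float))[0];print(n,-Rm.T@np.array(c['tvec']).ravel(),c['fx'])
    for t in('chamber','lid_lip','lid_hinge','fob','tray','nest'):
        print(n,t,[(np.round(x['centre']),round(x['p'],2)) for x in m.spot_point(n,t)][:3])
E
cd pics; python3 -c "
import cv2;cv2.imwrite('b0.png',cv2.resize(cv2.hconcat([cv2.imread('t0.png'),cv2.imread('s0.png')]),(800,300)))"
```

```text
{'clock': np.float64(0.0), 'q': array([-1.01 ,  0.386,  0.007, -0.001, -1.194, -0.259]), 'joint_vel': array([-0.   , -0.001, -0.001, -0.   , -0.001,  0.   ]), 'effort': array([  0.001, -39.229,  18.84 ,   4.186,  -0.005,  -0.   ]), 'tcp_pos': array([ 185.611, -596.228,  247.201]), 'eef_rot': array([ 0.472, -3.106, -0.003]), 'wrist_force': array([-0.418, -0.415, -0.627]), 'ft_torque': array([-0.003, -0.018,  0.024]), 'grip_force': np.float64(0.0), 'grip_width': np.float64(1.0)}
top [ 410.136   29.91  1405.213] 508.0467362446776
top chamber [(array([531., 196.,   0.]), 0.84)]
top lid_lip [(array([617., 109.,  84.]), 0.93)]
top lid_hinge [(array([458., 265.,  80.]), 0.88), (array([531., 194.,   1.]), 0.27)]
top fob [(array([ 525., -180.,    5.]), 0.96), (array([533., -95.,   5.]), 0.73), (array([ 530., -270.,    1.]), 0.7)]
top tray [(array([ 538., -183.,    0.]), 0.68)]
top nest []
side [ 208.615 1243.824 1256.253] 605.3906997577127
side chamber [(array([533., 193.,   0.]), 0.9)]
side lid_lip [(array([620., 106.,  90.]), 0.93)]
side lid_hinge [(array([461., 260.,  84.]), 0.83)]
side fob [(array([534., -89.,   1.]), 0.83), (array([ 528., -180.,   -0.]), 0.7), (array([ 535., -268.,    2.]), 0.64)]
side tray [(array([ 541., -182.,    1.]), 0.73)]
side nest [(array([527., 193.,  49.]), 0.58), (array([ 539., -182.,    1.]), 0.4), (array([ 533., -269.,    1.]), 0.16)]
```

View pics/t0.png

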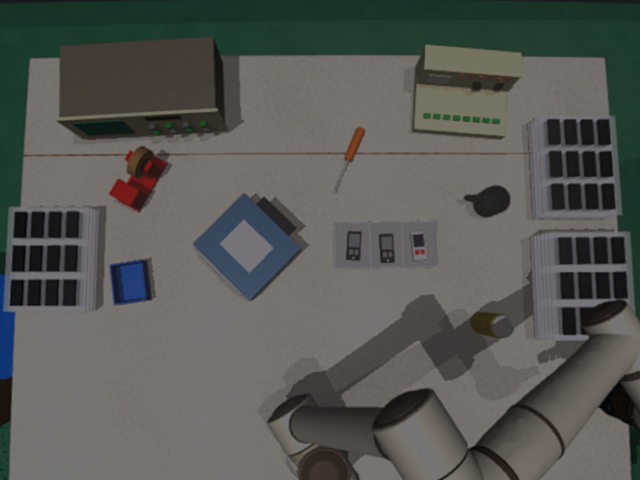

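View pics/s0.png

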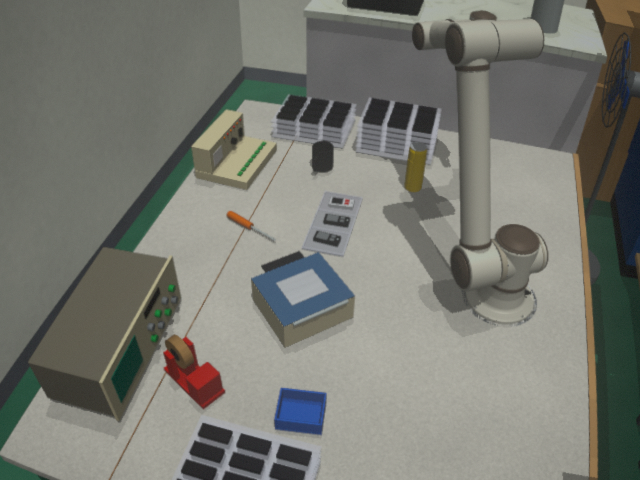

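Run:
```python
from h import *
np.set_printoptions(precision=2,suppress=True)
C=np.load('c0.npz')
for k,im in(('t','a'),('s','b')):
    W=C[k];I=C[im].astype(int);z=W[...,2]
    reg=(abs(W[...,0]-535)<160)&(abs(W[...,1]-190)<160)
    mk=reg&(z>70)&(z<110)&(I[...,2]>I[...,0]+15)|(reg&(z>80)&(z<100)&(I.min(-1)>110))
    P=W[mk];r=cv2.minAreaRect(P[:,:2].astype(np.float32))
    print(k,'lid',mk.sum(),r,np.median(P[:,2]),cv2.boxPoints(r))
    lk=reg&(z>70)&(z<105)&(I.max(-1)<50);P=W[lk];print(' lip',len(P),cv2.minAreaRect(P[:,:2].astype(np.float32)),np.median(P[:,2]))
    reg=(abs(W[...,0]-535)<80)&(W[...,1]<-40)&(W[...,1]>-340)&(z>11)&(z<32)
    n,l,s,c=cv2.connectedComponentsWithStats(reg.astype(np.uint8))
    for i in range(1,n):
        if s[i,4]>60:
            P=W[l==i];print(' fob?',s[i,4],cv2.minAreaRect(P[:,:2].astype(np.float32)),np.median(P[:,2]),P[:,:2].mean(0),I[l==i].mean(0))
```

```text
t lid 5708 ((530.6537475585938, 193.15817260742188), (210.65431213378906, 189.58860778808594), 45.1901741027832) 88.90023909661079 [[389.17 185.24]
 [523.68  51.63]
 [672.14 201.08]
 [537.63 334.69]]
 lip 468 ((590.8479614257812, 100.70025634765625), (167.0955810546875, 37.3975944519043), 39.748069763183594) 88.7322369685152
 fob? 390 ((537.7366943359375, -92.59919738769531), (38.40009689331055, 79.33627319335938), 86.2861557006836) 17.170545224746014 [537.64 -92.45] [60.65 59.59 60.78]
 fob? 394 ((536.486328125, -272.2472839355469), (79.93669128417969, 39.31993103027344), 5.415716648101807) 17.515866850468868 [ 536.26 -271.71] [87.01 77.32 79.93]
 fob? 394 ((529.86279296875, -183.5845184326172), (80.18537139892578, 38.84461212158203), 2.9161288738250732) 17.231963519516775 [ 529.42 -183.32] [59.71 58.65 59.81]
s lid 4397 ((534.6165771484375, 187.2639923095703), (214.86041259765625, 231.1613311767578), 44.392398834228516) 90.96320855608026 [[376.99 194.7 ]
 [538.71  29.52]
 [692.24 179.83]
 [530.53 345.01]]
 lip 0 ((0.0, 0.0), (0.0, 0.0), 0.0) nan
 fob? 209 ((531.7332763671875, -270.7188720703125), (79.06512451171875, 54.03538131713867), 5.520604610443115) 17.744133803185544 [ 531.2  -265.45] [122.7  116.07 116.18]
 fob? 227 ((525.1921997070312, -180.45018005371094), (49.18519592285156, 80.37618255615234), 89.29703521728516) 18.445818798679536 [ 524.74 -176.87] [77.06 79.04 78.59]
 fob? 242 ((533.5252075195312, -90.15940856933594), (47.27358627319336, 80.57679748535156), 85.1358871459961) 17.779984875285948 [532.73 -86.43] [76.17 78.31 78.08]
  return _methods._mean(a, axis=axis, dtype=dtype,
  ret = ret.dtype.type(ret / rcount)
```

```bash
cat > plan.py <<'E'
from h import *
np.set_printoptions(precision=2,suppress=True)
yaw=np.radians(135.2);c=np.array([531.,192.5,0])
xc=np.array([np.cos(yaw),np.sin(yaw),0]);yc=np.array([-xc[1],xc[0],0]);Z=np.array([0,0,1.])
H=c+95*xc+85*Z
def rot(al): 
    z=np.cos(al)*xc-np.sin(al)*Z; return np.column_stack([yc,np.cross(z,yc),z])
def lidpose(th,w,s=-18,al=None):
    al=np.radians(50)+th*60/112 if al is None else al
    A=rot(al);L=H+220*(-np.cos(th)*xc+np.sin(th)*Z)
    return L+w/2*A[:,1]-s*A[:,2],A
def now():
    o=m.get_obs();return np.array(o['tcp_pos'],float),R.from_rotvec(o['eef_rot']).as_matrix(),o
def rel(p,A,p2,A2): return A.T@(p2-p),R.from_matrix(A.T@A2).as_rotvec()
def rows(p,A,poses):
    "rounded deltas row by row, tracking rounding (shift then turn)"
    out=[]
    for p2,A2 in poses:
        t=np.round((A.T@(p2-p))*2)/2;w=np.round(R.from_matrix(A.T@A2).as_rotvec(),3)
        p=p+A@t;A=A@R.from_rotvec(w).as_matrix();out.append((t,w))
    return out,p,A
E
python3 - <<'E'
from plan import *
p,A,o=now();P0,A0=lidpose(0,85)
for n,off in(('pre',-100*xc+60*Z),('pre2',-60*xc-12*Z),('in',-12*Z),('touch',0*Z)):
    print(n,P0+off,rel(p,A,P0+off,A0))
print(A0)
E
```

```text
pre [659.34  65.05 158.53] (array([-648.83,  491.13,   89.81]), array([-0.68,  0.17, -0.47]))
pre2 [630.96  93.24  86.53] (array([-630.1 ,  526.48,  161.81]), array([-0.68,  0.17, -0.47]))
in [588.39 135.51  86.53] (array([-602.01,  579.5 ,  161.8 ]), array([-0.68,  0.17, -0.47]))
touch [588.39 135.51  98.53] (array([-602.01,  579.5 ,  149.8 ]), array([-0.68,  0.17, -0.47]))
[[-0.7  -0.54 -0.46]
 [-0.71  0.54  0.45]
 [ 0.    0.64 -0.77]]
```

Call:
{"op": "carry_out", "data": {
  "deltas": [
    {"tx": -32,"ty": 24,"fingers": 85},
    {"tx": -32,"ty": 24,"fingers": 85},
    {"tx": -32,"ty": 24,"fingers": 85},
    {"tx": -32,"ty": 24,"fingers": 85},
    {"tx": -32,"ty": 24,"fingers": 85},
    {"tx": -32,"ty": 24,"fingers": 85},
    {"tx": -32,"ty": 24,"fingers": 85},
    {"tx": -32,"ty": 24,"fingers": 85},
    {"tx": -32,"ty": 24,"fingers": 85},
    {"tx": -32,"ty": 24,"fingers": 85},
    {"tx": -32,"ty": 24,"fingers": 85},
    {"tx": -32,"ty": 24,"fingers": 85},
    {"tx": -32,"ty": 24,"fingers": 85},
    {"tx": -32,"ty": 24,"fingers": 85},
    {"tx": -32,"ty": 24,"fingers": 85},
    {"tx": -32,"ty": 24,"fingers": 85},
    {"tx": -32,"ty": 24,"fingers": 85},
    {"tx": -32,"ty": 24,"fingers": 85},
    {"tx": -32,"ty": 24,"fingers": 85},
    {"tx": -32,"ty": 24,"fingers": 85}
  ]
}}

```text
$.deltas[0]: bad value
```

Call:
{"op": "carry_out", "data": {
  "deltas": [
    {"wx": -0.085,"wy": 0.021,"wz": -0.059,"fingers": 85},
    {"wx": -0.085,"wy": 0.021,"wz": -0.059,"fingers": 85},
    {"wx": -0.085,"wy": 0.021,"wz": -0.059,"fingers": 85},
    {"wx": -0.085,"wy": 0.021,"wz": -0.059,"fingers": 85},
    {"wx": -0.085,"wy": 0.021,"wz": -0.059,"fingers": 85},
    {"wx": -0.085,"wy": 0.021,"wz": -0.059,"fingers": 85},
    {"wx": -0.085,"wy": 0.021,"wz": -0.059,"fingers": 85},
    {"wx": -0.085,"wy": 0.021,"wz": -0.059,"fingers": 85},
    {"fingers": 85}
  ]
}}

```text
$.deltas[0]: bad value
```

```bash
cat > st.py <<'E'
from plan import *
p,A,o=now();P0,A0=lidpose(0,85)
print(o['clock'],p,o['q'],o['wrist_force'])
for n,off in(('pre',-100*xc+60*Z),('pre2',-60*xc-12*Z),('in',-12*Z)):
    print(n,P0+off,*rel(p,A,P0+off,A0))
E
python3 st.py
```

```text
0.7 [ 185.8  -596.72  248.33] [-1.01  0.38  0.01 -0.   -1.19 -0.26] [-0.27 -0.24  0.17]
pre [659.34  65.05 158.53] [-648.83  491.13   89.81] [-0.68  0.17 -0.47]
pre2 [630.96  93.24  86.53] [-630.1   526.48  161.81] [-0.68  0.17 -0.47]
in [588.39 135.51  86.53] [-602.01  579.5   161.8 ] [-0.68  0.17 -0.47]
```

Call:
{"op": "carry_out", "data": {
  "deltas": [
    {"tx": -32,"ty": 24,"tz": 0,"wx": 0,"wy": 0,"wz": 0,"fingers": 85},
    {"tx": -32,"ty": 24,"tz": 0,"wx": 0,"wy": 0,"wz": 0,"fingers": 85},
    {"tx": -32,"ty": 24,"tz": 0,"wx": 0,"wy": 0,"wz": 0,"fingers": 85},
    {"tx": -32,"ty": 24,"tz": 0,"wx": 0,"wy": 0,"wz": 0,"fingers": 85},
    {"tx": -32,"ty": 24,"tz": 0,"wx": 0,"wy": 0,"wz": 0,"fingers": 85},
    {"tx": -32,"ty": 24,"tz": 0,"wx": 0,"wy": 0,"wz": 0,"fingers": 85},
    {"tx": -32,"ty": 24,"tz": 0,"wx": 0,"wy": 0,"wz": 0,"fingers": 85},
    {"tx": -32,"ty": 24,"tz": 0,"wx": 0,"wy": 0,"wz": 0,"fingers": 85},
    {"tx": -32,"ty": 24,"tz": 0,"wx": 0,"wy": 0,"wz": 0,"fingers": 85},
    {"tx": -32,"ty": 24,"tz": 0,"wx": 0,"wy": 0,"wz": 0,"fingers": 85},
    {"tx": -32,"ty": 24,"tz": 0,"wx": 0,"wy": 0,"wz": 0,"fingers": 85},
    {"tx": -32,"ty": 24,"tz": 0,"wx": 0,"wy": 0,"wz": 0,"fingers": 85},
    {"tx": -32,"ty": 24,"tz": 0,"wx": 0,"wy": 0,"wz": 0,"fingers": 85},
    {"tx": -32,"ty": 24,"tz": 0,"wx": 0,"wy": 0,"wz": 0,"fingers": 85},
    {"tx": -32,"ty": 24,"tz": 0,"wx": 0,"wy": 0,"wz": 0,"fingers": 85},
    {"tx": -32,"ty": 24,"tz": 0,"wx": 0,"wy": 0,"wz": 0,"fingers": 85},
    {"tx": -32,"ty": 24,"tz": 0,"wx": 0,"wy": 0,"wz": 0,"fingers": 85},
    {"tx": -32,"ty": 24,"tz": 0,"wx": 0,"wy": 0,"wz": 0,"fingers": 85},
    {"tx": -32,"ty": 24,"tz": 0,"wx": 0,"wy": 0,"wz": 0,"fingers": 85},
    {"tx": -32,"ty": 24,"tz": 0,"wx": 0,"wy": 0,"wz": 0,"fingers": 85}
  ]
}}

```text
clock: 2.37
tcp_pos: [655.0, 53.6, 248.5]
eef_rot: [-0.473, 3.106, -0.0]
wrist_force: [1.7, -0.9, -0.2]
grip_width: 0.999
grip_force: 0.0
```

Call:
{"op": "carry_out", "data": {
  "deltas": [
    {"tx": 0,"ty": 0,"tz": 0,"wx": -0.085,"wy": 0.021,"wz": -0.059,"fingers": 85},
    {"tx": 0,"ty": 0,"tz": 0,"wx": -0.085,"wy": 0.021,"wz": -0.059,"fingers": 85},
    {"tx": 0,"ty": 0,"tz": 0,"wx": -0.085,"wy": 0.021,"wz": -0.059,"fingers": 85},
    {"tx": 0,"ty": 0,"tz": 0,"wx": -0.085,"wy": 0.021,"wz": -0.059,"fingers": 85},
    {"tx": 0,"ty": 0,"tz": 0,"wx": -0.085,"wy": 0.021,"wz": -0.059,"fingers": 85},
    {"tx": 0,"ty": 0,"tz": 0,"wx": -0.085,"wy": 0.021,"wz": -0.059,"fingers": 85},
    {"tx": 0,"ty": 0,"tz": 0,"wx": -0.085,"wy": 0.021,"wz": -0.059,"fingers": 85},
    {"tx": 0,"ty": 0,"tz": 0,"wx": -0.085,"wy": 0.021,"wz": -0.059,"fingers": 85},
    {"tx": 0,"ty": 0,"tz": 0,"wx": 0,"wy": 0,"wz": 0,"fingers": 85}
  ]
}}

```text
clock: 3.12
tcp_pos: [655.1, 50.2, 244.4]
eef_rot: [1.05, -2.516, -0.917]
wrist_force: [-1.3, 0.1, -0.9]
grip_width: 0.997
grip_force: 0.0
```

```bash
python3 st.py
```

```text
3.1167 [655.1   50.21 244.36] [ 0.08  0.71  0.59 -0.54 -1.91 -0.92] [-1.35  0.09 -0.88]
pre [659.34  65.05 158.53] [-13.59 -49.59  70.44] [ 0. -0.  0.]
pre2 [630.96  93.24  86.53] [-13.72 -65.35 151.28] [ 0. -0.  0.]
in [588.39 135.51  86.53] [-13.84 -19.45 189.92] [ 0. -0.  0.]
```

Call:
{"op": "carry_out", "data": {
  "deltas": [
    {"tx": -4.5,"ty": -16.5,"tz": 23.5,"wx": 0,"wy": 0,"wz": 0,"fingers": 85},
    {"tx": -4.5,"ty": -16.5,"tz": 23.5,"wx": 0,"wy": 0,"wz": 0,"fingers": 85},
    {"tx": -4.5,"ty": -16.5,"tz": 23.5,"wx": 0,"wy": 0,"wz": 0,"fingers": 85},
    {"tx": 0,"ty": -5,"tz": 27,"wx": 0,"wy": 0,"wz": 0,"fingers": 85},
    {"tx": 0,"ty": -5,"tz": 27,"wx": 0,"wy": 0,"wz": 0,"fingers": 85},
    {"tx": 0,"ty": -5,"tz": 27,"wx": 0,"wy": 0,"wz": 0,"fingers": 85},
    {"tx": 0,"ty": 0,"tz": 0,"wx": 0,"wy": 0,"wz": 0,"fingers": 85},
    {"tx": 0,"ty": 0,"tz": 0,"wx": 0,"wy": 0,"wz": 0,"fingers": 85}
  ]
}}

```text
clock: 3.78
tcp_pos: [629.6, 95.2, 90.3]
eef_rot: [1.056, -2.518, -0.909]
wrist_force: [0.1, -0.5, 0.8]
grip_width: 0.994
grip_force: 0.0
```

```bash
python3 st.py
python3 - <<'E'
from plan import *
a,_=cap('top');b,_=cap('side')
a=cv2.resize(a[120:360,160:480],None,fx=1.24,fy=1.24);b=cv2.resize(b[160:400,180:500],None,fx=1.24,fy=1.24)
cv2.imwrite('pics/p1.png',np.hstack([a,b])[:,:,::-1])
E
```

```text
3.7833 [629.57  95.19  90.31] [ 0.14  0.78  0.34 -0.53 -1.59 -0.8 ] [ 0.12 -0.54  0.8 ]
pre [659.34  65.05 158.53] [  0.65  11.01 -79.54] [-0. -0.  0.]
pre2 [630.96  93.24  86.53] [ 0.41 -4.24  1.4 ] [-0. -0.  0.]
in [588.39 135.51  86.53] [ 0.1  41.91 39.75] [-0. -0.  0.]
```

View pics/p1.png

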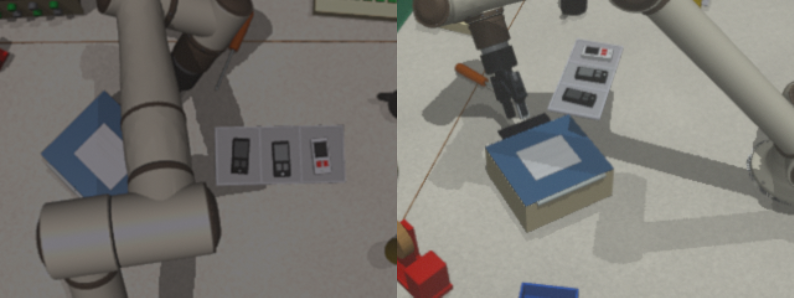

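Call:
{"op": "carry_out", "data": {
  "deltas": [
    {"tx": 0,"ty": -4,"tz": 1.5,"wx": 0,"wy": 0,"wz": 0,"fingers": 85},
    {"tx": 0,"ty": 11.5,"tz": 9.5,"wx": 0,"wy": 0,"wz": 0,"fingers": 85},
    {"tx": 0,"ty": 11.5,"tz": 9.5,"wx": 0,"wy": 0,"wz": 0,"fingers": 85},
    {"tx": 0,"ty": 11.5,"tz": 9.5,"wx": 0,"wy": 0,"wz": 0,"fingers": 85},
    {"tx": 0,"ty": 11.5,"tz": 9.5,"wx": 0,"wy": 0,"wz": 0,"fingers": 85},
    {"tx": 0,"ty": 0,"tz": 0,"wx": 0,"wy": 0,"wz": 0,"fingers": 85},
    {"tx": 0,"ty": 0,"tz": 0,"wx": 0,"wy": 0,"wz": 0,"fingers": 85}
  ]
}}

```text
clock: 4.47
tcp_pos: [590.2, 135.1, 88.5]
eef_rot: [1.059, -2.522, -0.911]
wrist_force: [0.7, -0.3, 0.4]
grip_width: 0.998
grip_force: 0.0
```

Run:
```python
from plan import *
p,A,o=now();print(p,o['wrist_force'],o['q'])
P0,A0=lidpose(0,85);print(rel(p,A,P0,A0))
ths=np.arange(0,1.2601,.07)
ps=[lidpose(t,85) for t in ths]
out,p2,A2=rows(p,A,ps)
for t,w in out: print(t,w)
print(np.array(lidpose(ths[-1],85)[0])-p2)
```

```text
[590.25 135.07  88.5 ] [ 0.67 -0.33  0.37] [ 0.2   0.73  0.22 -0.56 -1.51 -0.81]
(array([ 0.94,  7.66, -6.68]), array([-0.01,  0.  ,  0.01]))
[ 1.   7.5 -6.5] [-0.01  0.    0.01]
[ -0.  10. -10.] [ 0.04 -0.    0.  ]
[-0.   9.5 -9.5] [ 0.04 -0.    0.  ]
[-0.  10.5 -9. ] [ 0.04 -0.    0.  ]
[-0.  10.5 -9. ] [ 0.04 -0.    0.  ]
[-0.  11.  -8.5] [ 0.04 -0.    0.  ]
[-0.  11.5 -8. ] [ 0.04 -0.    0.  ]
[-0.  11.5 -7.5] [ 0.04 -0.    0.  ]
[-0.  12.  -7.5] [ 0.04 -0.    0.  ]
[-0. 12. -7.] [ 0.04 -0.    0.  ]
[-0.  12.5 -6. ] [ 0.04 -0.    0.  ]
[-0. 13. -6.] [ 0.04 -0.    0.  ]
[-0.  13.  -5.5] [ 0.04 -0.    0.  ]
[-0.  13.  -5.5] [ 0.04 -0.    0.  ]
[-0.  13.5 -4.5] [ 0.04 -0.    0.  ]
[-0.  13.5 -4. ] [ 0.04 -0.    0.  ]
[-0.  13.5 -4. ] [ 0.04 -0.    0.  ]
[-0. 14. -3.] [ 0.04 -0.    0.  ]
[-0. 14. -3.] [0.04 0.   0.  ]
[-0.09  0.26 -0.23]
```

Call:
{"op": "carry_out", "data": {
  "deltas": [
    {"tx": 0.5,"ty": 4,"tz": -3.5,"wx": 0,"wy": 0,"wz": 0,"fingers": 85},
    {"tx": 0.5,"ty": 3.5,"tz": -3,"wx": 0,"wy": 0,"wz": 0,"fingers": 85},
    {"tx": 0,"ty": 10,"tz": -10,"wx": 0.037,"wy": 0,"wz": 0,"fingers": 85},
    {"tx": 0,"ty": 9.5,"tz": -9.5,"wx": 0.037,"wy": 0,"wz": 0,"fingers": 85},
    {"tx": 0,"ty": 10.5,"tz": -9,"wx": 0.038,"wy": 0,"wz": 0,"fingers": 85},
    {"tx": 0,"ty": 10.5,"tz": -9,"wx": 0.038,"wy": 0,"wz": 0,"fingers": 85}
  ]
}}

```text
clock: 4.97
tcp_pos: [581.2, 140.9, 151.8]
eef_rot: [1.098, -2.626, -0.727]
wrist_force: [1.2, -2.4, -0.3]
grip_width: 0.997
grip_force: 1.1
```

Run:
```python
from plan import *
cap('top','l0.png');I,d=cap('side','l1.png');W=cloud('side',d)
p,A,o=now();print(p,o['wrist_force'],o['q'])
mk=(abs(W[...,0]-535)<160)&(abs(W[...,1]-190)<160)&(W[...,2]>70)&(I[...,2].astype(int)>I[...,0].astype(int)+15)
P=W[mk]-H;print(len(P),'lid angle est',np.polyfit(-P@xc,P[:,2],1))
print(rel(p,A,*lidpose(.28,85)))
```

```text
[581.62 142.48 154.85] [ 2.64 -4.09 -0.13] [ 0.27  0.58  0.17 -0.47 -1.45 -0.92]
3783 lid angle est [0.27 7.48]
(array([ 0.2 , -0.83,  2.14]), array([-0.01,  0.  ,  0.01]))
```

Call:
{"op": "carry_out", "data": {
  "deltas": [
    {"tx": 0,"ty": 11,"tz": -8.5,"wx": 0.037,"wy": 0,"wz": 0,"fingers": 85},
    {"tx": 0,"ty": 11.5,"tz": -8,"wx": 0.037,"wy": 0,"wz": 0,"fingers": 85},
    {"tx": 0,"ty": 11.5,"tz": -7.5,"wx": 0.037,"wy": 0,"wz": 0,"fingers": 85},
    {"tx": 0,"ty": 12,"tz": -7.5,"wx": 0.037,"wy": 0,"wz": 0,"fingers": 85},
    {"tx": 0,"ty": 12,"tz": -7,"wx": 0.038,"wy": 0,"wz": 0,"fingers": 85},
    {"tx": 0,"ty": 12.5,"tz": -6,"wx": 0.038,"wy": 0,"wz": 0,"fingers": 85}
  ]
}}

```text
clock: 5.57
tcp_pos: [550.8, 172.0, 222.3]
eef_rot: [1.154, -2.761, -0.441]
wrist_force: [2.5, -2.7, 2.1]
grip_width: 0.997
grip_force: 1.6
```

```bash
cat > lid.py <<'E'
from plan import *
import sys
I,d=cap('side');W=cloud('side',d)
p,A,o=now();print(o['clock'],p,o['wrist_force'],o['q'],o['grip_width'],o['grip_force'])
P=W-H;mk=(abs(P@yc)<110)&(P[...,2]>-5)&(P[...,2]<240)&(abs(P@xc)<220)&(I[...,2].astype(int)>I[...,0].astype(int)+15)
P=P[mk];Q=np.column_stack([-P@xc,P[:,2]]);Q=Q[np.hypot(*Q.T)>60]
print(len(Q),'lid angle',np.median(np.arctan2(Q[:,1],Q[:,0])),np.median(Q,0))
if len(sys.argv)>1:
    t0,t1,n,w=map(float,sys.argv[1:5])
    print('err',rel(p,A,*lidpose(t0,w)))
    out,p2,A2=rows(*lidpose(t0,w),[lidpose(t,w) for t in np.linspace(t0,t1,int(n)+1)[1:]])
    for t,r in out:print(t,r)
E
python3 lid.py .7 1.26 8 85
```

```text
5.6167 [549.29 174.22 224.99] [-0.92 -2.03  1.77] [ 0.43  0.4   0.05 -0.3  -1.34 -1.12] 0.9947001089851625 0.7532816659659147
2499 lid angle 0.7323705848025576 [105.29  94.07]
err (array([-0.06, -1.89,  1.31]), array([-0.01,  0.01,  0.01]))
[ 0.  12.5 -6. ] [ 0.04  0.   -0.  ]
[ 0.  13.  -5.5] [0.04 0.   0.  ]
[ 0.  13.5 -5. ] [ 0.04  0.   -0.  ]
[ 0.  13.  -4.5] [ 0.04 -0.   -0.  ]
[ 0.  14.  -4.5] [ 0.04 -0.   -0.  ]
[ 0.  13.5 -3.5] [ 0.04 -0.   -0.  ]
[ 0.  14.  -3.5] [ 0.04 -0.   -0.  ]
[ 0.  14.  -2.5] [ 0.04 -0.   -0.  ]
```

Call:
{"op": "carry_out", "data": {
  "deltas": [
    {"tx": 0,"ty": 12.5,"tz": -6,"wx": 0.037,"wy": 0,"wz": 0,"fingers": 85},
    {"tx": 0,"ty": 13,"tz": -5.5,"wx": 0.037,"wy": 0,"wz": 0,"fingers": 85},
    {"tx": 0,"ty": 13.5,"tz": -5,"wx": 0.038,"wy": 0,"wz": 0,"fingers": 85},
    {"tx": 0,"ty": 13,"tz": -4.5,"wx": 0.038,"wy": 0,"wz": 0,"fingers": 85},
    {"tx": 0,"ty": 14,"tz": -4.5,"wx": 0.037,"wy": 0,"wz": 0,"fingers": 85},
    {"tx": 0,"ty": 13.5,"tz": -3.5,"wx": 0.038,"wy": 0,"wz": 0,"fingers": 85},
    {"tx": 0,"ty": 0,"tz": 0,"wx": 0,"wy": 0,"wz": 0,"fingers": 85}
  ]
}}

```text
clock: 6.2
tcp_pos: [497.4, 224.0, 268.0]
eef_rot: [1.203, -2.863, -0.138]
wrist_force: [0.5, -0.6, 0.1]
grip_width: 0.999
grip_force: 0.2
```

```bash
python3 lid.py 1.12 1.9 13 30; python3 -c "
from plan import *
print(rel(*lidpose(1.12,85),*lidpose(1.12,30)))"
```

```text
6.25 [497.82 223.4  267.23] [ 1.05 -1.08  0.77] [ 0.67  0.25 -0.1  -0.1  -1.23 -1.41] 1.0018242918206275 0.3492910601198673
2306 lid angle 1.1796912237223243 [ 54.36 131.82]
err (array([ -1.27, -29.41,  -2.18]), array([-0.  ,  0.  ,  0.01]))
[-0.  12.  -3.5] [ 0.03  0.   -0.  ]
[-0.  12.  -3.5] [0.03 0.   0.  ]
[-0. 12. -3.] [0.03 0.   0.  ]
[-0.  12.5 -2.5] [ 0.03  0.   -0.  ]
[-0.  12.  -2.5] [0.03 0.   0.  ]
[-0.  12.5 -2. ] [0.03 0.   0.  ]
[ 0.  12.5 -1.5] [ 0.03  0.   -0.  ]
[-0.  12.5 -1. ] [ 0.03  0.   -0.  ]
[-0.  12.5 -1. ] [0.03 0.   0.  ]
[ 0.  12.5 -0.5] [ 0.03 -0.    0.  ]
[ 0.  12.5 -0. ] [ 0.03  0.   -0.  ]
[ 0. 13.  0.] [ 0.03 -0.   -0.  ]
[-0.  12.5  0.5] [ 0.03 -0.   -0.  ]
(array([  0. , -27.5,  -0. ]), array([0., 0., 0.]))
```

Call:
{"op": "carry_out", "data": {
  "deltas": [
    {"tx": 0,"ty": -5.5,"tz": 0,"wx": 0,"wy": 0,"wz": 0,"fingers": 74},
    {"tx": 0,"ty": -5.5,"tz": 0,"wx": 0,"wy": 0,"wz": 0,"fingers": 63},
    {"tx": 0,"ty": -5.5,"tz": 0,"wx": 0,"wy": 0,"wz": 0,"fingers": 52},
    {"tx": 0,"ty": -5.5,"tz": 0,"wx": 0,"wy": 0,"wz": 0,"fingers": 41},
    {"tx": 0,"ty": -5.5,"tz": 0,"wx": 0,"wy": 0,"wz": 0,"fingers": 30},
    {"tx": 0,"ty": 0,"tz": 0,"wx": 0,"wy": 0,"wz": 0,"fingers": 30},
    {"tx": 0,"ty": 0,"tz": 0,"wx": 0,"wy": 0,"wz": 0,"fingers": 30},
    {"tx": 0,"ty": 0,"tz": 0,"wx": 0,"wy": 0,"wz": 0,"fingers": 30}
  ]
}}

```text
clock: 6.92
tcp_pos: [518.0, 203.3, 264.5]
eef_rot: [1.198, -2.863, -0.137]
wrist_force: [0.3, -1.6, 1.0]
grip_width: 0.352
grip_force: 0.5
```

```bash
python3 lid.py 1.12 1.12 0 30;  python3 - <<'E'
from plan import *
b,_=cap('side')
cv2.imwrite('pics/p2.png',cv2.resize(b[100:340,180:500],None,fx=2,fy=2)[:,:,::-1])
E
```

```text
6.9667 [517.84 203.42 264.6 ] [ 1.52 -1.37  0.27] [ 0.62  0.28 -0.08 -0.1  -1.24 -1.36] 0.35315628141135186 0.5007799342274666
2456 lid angle 1.170150352994439 [ 57.12 133.74]
err (array([-1.52, -1.01, -2.08]), array([-0.,  0.,  0.]))
```

View pics/p2.png

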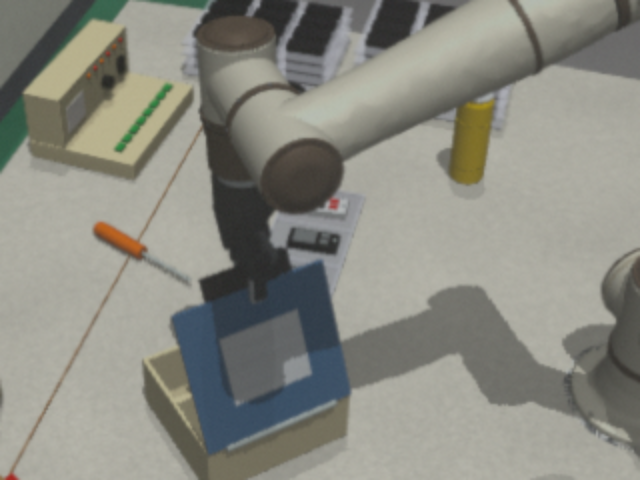

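Call:
{"op": "carry_out", "data": {
  "deltas": [
    {"tx": 0,"ty": 12,"tz": -3.5,"wx": 0.032,"wy": 0,"wz": 0,"fingers": 30},
    {"tx": 0,"ty": 12,"tz": -3.5,"wx": 0.032,"wy": 0,"wz": 0,"fingers": 30},
    {"tx": 0,"ty": 12,"tz": -3,"wx": 0.032,"wy": 0,"wz": 0,"fingers": 30},
    {"tx": 0,"ty": 12.5,"tz": -2.5,"wx": 0.032,"wy": 0,"wz": 0,"fingers": 30},
    {"tx": 0,"ty": 12,"tz": -2.5,"wx": 0.032,"wy": 0,"wz": 0,"fingers": 30},
    {"tx": 0,"ty": 12.5,"tz": -2,"wx": 0.032,"wy": 0,"wz": 0,"fingers": 30},
    {"tx": 0,"ty": 6,"tz": -1,"wx": 0.016,"wy": 0,"wz": 0,"fingers": 30},
    {"tx": 0,"ty": 6,"tz": -0.5,"wx": 0.016,"wy": 0,"wz": 0,"fingers": 30},
    {"tx": 0,"ty": 6,"tz": -0.5,"wx": 0.016,"wy": 0,"wz": 0,"fingers": 30},
    {"tx": 0,"ty": 6,"tz": -0.5,"wx": 0.016,"wy": 0,"wz": 0,"fingers": 30}
  ]
}}

```text
clock: 7.85
tcp_pos: [448.2, 271.9, 282.1]
eef_rot: [-1.186, 2.83, -0.228]
wrist_force: [-0.1, -0.3, 0.1]
grip_width: 0.352
grip_force: 0.1
```

```bash
python3 lid.py 1.6 1.9 10 30
```

```text
7.9 [447.59 272.28 281.82] [-0.84 -0.14 -0.56] [ 0.94  0.17 -0.28  0.18 -1.15 -1.79] 0.34940124022987856 0.0
1484 lid angle 1.656993608582824 [-11.84 143.18]
err (array([-2.16, -2.48, -2.57]), array([-0.  ,  0.  ,  0.01]))
[ 0.   6.5 -0.5] [ 0.02 -0.   -0.  ]
[ 0.   6.  -0.5] [ 0.02 -0.    0.  ]
[ 0.   6.5 -0.5] [ 0.02  0.   -0.  ]
[ 0.  6. -0.] [0.02 0.   0.  ]
[-0.   6.5 -0. ] [ 0.02  0.   -0.  ]
[ 0.  6. -0.] [ 0.02  0.   -0.  ]
[ 0.   6.5 -0. ] [0.02 0.   0.  ]
[ 0.   6.5 -0. ] [ 0.02  0.   -0.  ]
[0. 6. 0.] [0.02 0.   0.  ]
[0.  6.5 0.5] [ 0.02  0.   -0.  ]
```

Call:
{"op": "carry_out", "data": {
  "deltas": [
    {"tx": 0,"ty": 6.5,"tz": -0.5,"wx": 0.016,"wy": 0,"wz": 0,"fingers": 30},
    {"tx": 0,"ty": 6,"tz": -0.5,"wx": 0.016,"wy": 0,"wz": 0,"fingers": 30},
    {"tx": 0,"ty": 6.5,"tz": -0.5,"wx": 0.016,"wy": 0,"wz": 0,"fingers": 30},
    {"tx": 0,"ty": 6,"tz": 0,"wx": 0.016,"wy": 0,"wz": 0,"fingers": 30},
    {"tx": 0,"ty": 6.5,"tz": 0,"wx": 0.016,"wy": 0,"wz": 0,"fingers": 30},
    {"tx": 0,"ty": 6,"tz": 0,"wx": 0.016,"wy": 0,"wz": 0,"fingers": 30},
    {"tx": 0,"ty": 6.5,"tz": 0,"wx": 0.016,"wy": 0,"wz": 0,"fingers": 30},
    {"tx": 0,"ty": 6.5,"tz": 0,"wx": 0.016,"wy": 0,"wz": 0,"fingers": 30},
    {"tx": 0,"ty": 6,"tz": 0,"wx": 0.016,"wy": 0,"wz": 0,"fingers": 30},
    {"tx": 0,"ty": 6.5,"tz": 0.5,"wx": 0.016,"wy": 0,"wz": 0,"fingers": 30},
    {"tx": 0,"ty": 0,"tz": 0,"wx": 0,"wy": 0,"wz": 0,"fingers": 30},
    {"tx": 0,"ty": 0,"tz": 0,"wx": 0,"wy": 0,"wz": 0,"fingers": 30}
  ]
}}

```text
clock: 8.9
tcp_pos: [405.0, 314.5, 268.4]
eef_rot: [-1.153, 2.752, -0.444]
wrist_force: [-0.0, 0.9, 0.3]
grip_width: 0.35
grip_force: 0.0
```

```bash
python3 lid.py 1.9 1.9 0 30
```

```text
8.95 [405.26 314.4  268.61] [ 0.33 -0.07  0.19] [ 1.13  0.18 -0.39  0.33 -1.14 -2.07] 0.35152248832581423 0.0
90 lid angle 1.984586333731469 [-75.58 174.1 ]
err (array([-2.11, -1.27, -2.5 ]), array([-0.,  0.,  0.]))
```

Call:
{"op": "carry_out", "data": {
  "deltas": [
    {"tx": 0,"ty": 0,"tz": -25,"wx": 0,"wy": 0,"wz": 0,"fingers": 30},
    {"tx": 0,"ty": 0,"tz": -35,"wx": 0,"wy": 0,"wz": 0,"fingers": 30},
    {"tx": 0,"ty": 0,"tz": -35,"wx": 0,"wy": 0,"wz": 0,"fingers": 30},
    {"tx": 0,"ty": 0,"tz": 0,"wx": 0,"wy": 0,"wz": 0,"fingers": 60}
  ]
}}

```text
clock: 9.28
tcp_pos: [385.2, 338.1, 366.1]
eef_rot: [-1.147, 2.743, -0.431]
wrist_force: [-0.6, -0.0, 0.6]
grip_width: 0.479
grip_force: 0.0
```

```bash
python3 lid.py
cat > tgt.py <<'E'
from plan import *
import sys
x,y,z,az=map(float,sys.argv[1:5]);az=np.radians(az)
X=np.array([np.cos(az),np.sin(az),0]);A2=np.column_stack([X,np.cross(-Z,X),-Z])
p,A,o=now();print(o['clock'],p,o['wrist_force'],o['q'],o['grip_width'],o['grip_force'])
t,w=rel(p,A,np.array([x,y,z]),A2);print('shift,turn',t,w);print('shift after turn',A2.T@(np.array([x,y,z])-p))
E
python3 tgt.py 534.5 -271 180 185.4
```

```text
9.3333 [384.51 336.86 362.73] [0.62 0.23 0.25] [ 1.2   0.13 -0.2   0.3  -1.37 -2.06] 0.5662083909956985 0.0
90 lid angle 1.9842198564424767 [-75.59 174.  ]
9.3333 [384.51 336.86 362.73] [0.62 0.23 0.25] [ 1.2   0.13 -0.2   0.3  -1.37 -2.06] 0.5662083909956985 0.0
shift,turn [ 330.3  -450.35  336.87] [-0.3   0.12  0.69]
shift after turn [ -92.12 -619.28  182.73]
```

Call:
{"op": "carry_out", "data": {
  "deltas": [
    {"tx": 0,"ty": 0,"tz": 0,"wx": -0.037,"wy": 0.015,"wz": 0.086,"fingers": 75},
    {"tx": 0,"ty": 0,"tz": 0,"wx": -0.037,"wy": 0.015,"wz": 0.086,"fingers": 75},
    {"tx": 0,"ty": 0,"tz": 0,"wx": -0.037,"wy": 0.015,"wz": 0.086,"fingers": 75},
    {"tx": 0,"ty": 0,"tz": 0,"wx": -0.037,"wy": 0.015,"wz": 0.086,"fingers": 75},
    {"tx": 0,"ty": 0,"tz": 0,"wx": -0.037,"wy": 0.015,"wz": 0.086,"fingers": 75},
    {"tx": 0,"ty": 0,"tz": 0,"wx": -0.037,"wy": 0.015,"wz": 0.086,"fingers": 75},
    {"tx": 0,"ty": 0,"tz": 0,"wx": -0.037,"wy": 0.015,"wz": 0.086,"fingers": 75},
    {"tx": 0,"ty": 0,"tz": 0,"wx": -0.037,"wy": 0.015,"wz": 0.086,"fingers": 75}
  ]
}}

```text
clock: 10.0
tcp_pos: [384.0, 334.8, 357.9]
eef_rot: [0.145, -3.135, 0.018]
wrist_force: [0.6, -0.0, -0.1]
grip_width: 0.88
grip_force: 0.0
```

Call:
{"op": "carry_out", "data": {
  "deltas": [
    {"tx": -5.5,"ty": -36.5,"tz": 0,"wx": 0,"wy": 0,"wz": 0,"fingers": 75},
    {"tx": -5.5,"ty": -36.5,"tz": 0,"wx": 0,"wy": 0,"wz": 0,"fingers": 75},
    {"tx": -5.5,"ty": -36.5,"tz": 0,"wx": 0,"wy": 0,"wz": 0,"fingers": 75},
    {"tx": -5.5,"ty": -36.5,"tz": 0,"wx": 0,"wy": 0,"wz": 0,"fingers": 75},
    {"tx": -5.5,"ty": -36.5,"tz": 0,"wx": 0,"wy": 0,"wz": 0,"fingers": 75},
    {"tx": -5.5,"ty": -36.5,"tz": 0,"wx": 0,"wy": 0,"wz": 0,"fingers": 75},
    {"tx": -5.5,"ty": -36.5,"tz": 10,"wx": 0,"wy": 0,"wz": 0,"fingers": 75},
    {"tx": -5.5,"ty": -36.5,"tz": 17,"wx": 0,"wy": 0,"wz": 0,"fingers": 75},
    {"tx": -5.5,"ty": -36.5,"tz": 17,"wx": 0,"wy": 0,"wz": 0,"fingers": 75},
    {"tx": -5.5,"ty": -36.5,"tz": 17,"wx": 0,"wy": 0,"wz": 0,"fingers": 75},
    {"tx": -5.5,"ty": -36.5,"tz": 17,"wx": 0,"wy": 0,"wz": 0,"fingers": 75},
    {"tx": -5.5,"ty": -36.5,"tz": 17,"wx": 0,"wy": 0,"wz": 0,"fingers": 75},
    {"tx": -5.5,"ty": -36.5,"tz": 17,"wx": 0,"wy": 0,"wz": 0,"fingers": 75},
    {"tx": -5.5,"ty": -36.5,"tz": 17,"wx": 0,"wy": 0,"wz": 0,"fingers": 75},
    {"tx": -5.5,"ty": -36.5,"tz": 17,"wx": 0,"wy": 0,"wz": 0,"fingers": 75},
    {"tx": -5.5,"ty": -36.5,"tz": 17,"wx": 0,"wy": 0,"wz": 0,"fingers": 75},
    {"tx": -5.5,"ty": -36.5,"tz": 17,"wx": 0,"wy": 0,"wz": 0,"fingers": 75},
    {"tx": 0,"ty": 0,"tz": 0,"wx": 0,"wy": 0,"wz": 0,"fingers": 75}
  ]
}}

```text
clock: 11.5
tcp_pos: [535.3, -280.4, 180.5]
eef_rot: [0.141, -3.13, 0.016]
wrist_force: [0.6, 0.4, 0.1]
grip_width: 0.878
grip_force: 0.0
```

```bash
python3 tgt.py 534.5 -271 180 185.4
python3 - <<'E'
from plan import *
a,d=cap('top');b,e=cap('side');np.savez('c1',t=cloud('top',d),s=cloud('side',e),a=a,b=b)
for n in('top','side'):
    for t in('nest','chamber','fob'): print(n,t,[(np.round(x['centre'],1),round(x['p'],2)) for x in m.spot_point(n,t)][:3])
A=cv2.resize(a[180:300,190:450],None,fx=3,fy=3)[:, :780];B=cv2.resize(b[170:370,200:460],None,fx=3,fy=3)
cv2.imwrite('pics/p3.png',A[:,:,::-1]);cv2.imwrite('pics/p4.png',B[:,:,::-1])
E
```

```text
11.5 [ 535.3  -280.37  180.5 ] [0.64 0.39 0.07] [-0.21  0.41 -0.14  0.01 -1.03 -1.28] 0.8777197382654204 0.0
shift,turn [-0.05  9.41  0.41] [-0.01 -0.01 -0.  ]
shift after turn [-0.08  9.41  0.5 ]
top nest [(array([525.6, 192.3,  48.2]), 0.58)]
top chamber [(array([530.8, 193.9,  -3.2]), 0.84), (array([434.3, 520. ,  -3. ]), 0.69)]
top fob [(array([534.5, -97.4,   4.1]), 0.79), (array([ 533.4, -272.1,    1.7]), 0.65)]
side nest [(array([526.6, 193.5,  47.4]), 0.94)]
side chamber [(array([530.3, 190.8,   1.3]), 0.76)]
side fob [(array([ 528.9, -176.7,    0.6]), 0.83), (array([535.6, -92.8,   2.3]), 0.69), (array([ 535.1, -268. ,    4.1]), 0.67)]
```

View pics/p3.png

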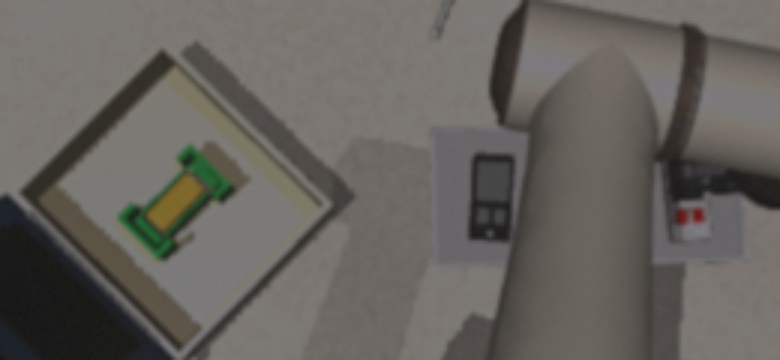

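View pics/p4.png

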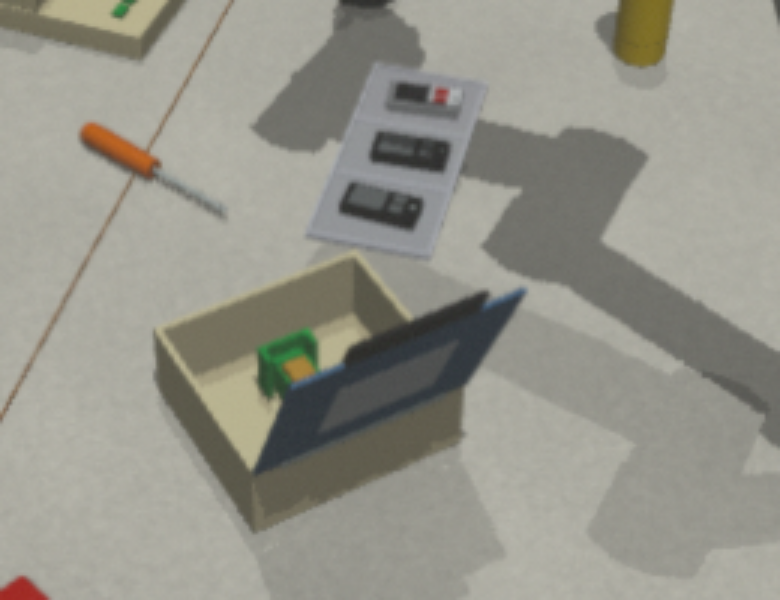

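Run:
```python
from plan import *
from scipy.optimize import least_squares
C=np.load('c1.npz');C0=np.load('c0.npz')
ci=m.camera_info('top');K=np.array([[ci['fx'],0,ci['cx']],[0,ci['fy'],ci['cy']],[0,0,1]]);D=np.array(ci['D'],float)
Rm=cv2.Rodrigues(np.array(ci['rvec'],float))[0];tv=np.array(ci['tvec'],float).ravel();cam=-Rm.T@tv
def onz(px,z):
    n=cv2.undistortPoints(np.array(px,float).reshape(-1,1,2),K,D).reshape(-1,2)
    d=np.c_[n,np.ones(len(n))]@Rm;return cam+d*((z-cam[2])/d[:,2])[:,None]
W=C['t'];I=C['a'].astype(int)
reg=np.hypot(W[...,0]-530,W[...,1]-192)<80
g=reg&(I[...,1]>I[...,0]+25)&(I[...,1]>I[...,2]+25)
br=reg&(I[...,0]>I[...,2]+35)&(I[...,1]>I[...,2]+20)&(I[...,0]>I[...,1]+5)
for n,k,z in(('green',g,64),('brass',br,52)):
    v,u=np.nonzero(k);P=onz(np.c_[u,v],z);r=cv2.minAreaRect(P[:,:2].astype(np.float32));print(n,k.sum(),r,P.mean(0),np.median(W[k][:,2]),np.percentile(W[k][:,2],[5,95]))
    q=(P-c);print('  chamber-frame extents x',np.percentile(q@xc,[0,1,99,100]),'y',np.percentile(q@yc,[0,1,99,100]))
z=W[...,2]
reg=(abs((W-c)@xc)<120)&(abs((W-c)@yc)<130)&(z>78)&(z<95)
P=W[reg];q=P-c;print('rim',reg.sum(),'x',np.percentile(q@xc,[0,1,50]),'y',np.percentile(q@yc,[0,1,99,100]))
# tray fob red buttons etc: initial fob precise
W=C0['t'];zz=W[...,2]
for cy in(-92,-183,-272):
    k=(abs(W[...,0]-535)<60)&(abs(W[...,1]-cy)<35)&(zz>11)&(zz<32);v,u=np.nonzero(k);P=onz(np.c_[u,v],19);print('fob',cv2.minAreaRect(P[:,:2].astype(np.float32)),P.mean(0))
```

```text
green 246 ((529.9381103515625, 192.15199279785156), (50.90825271606445, 89.79080963134766), 45.24938201904297) [528.76 192.32  64.  ] 52.43243374478378 [25.1  65.31]
  chamber-frame extents x [-44.37 -44.3   45.37  45.38] y [-24.5  -24.49  26.46  26.47]
brass 158 ((530.2083129882812, 192.9695281982422), (19.072385787963867, 52.74217224121094), 45.146148681640625) [530.28 192.92  52.  ] 51.61427031076978 [46.46 56.81]
  chamber-frame extents x [-25.49 -25.45  27.25  27.27] y [-9.29 -9.29  9.78  9.78]
rim 912 x [-95.14 -94.37  49.8 ] y [-107.03 -106.32  104.55  104.97]
fob ((537.3170166015625, -92.21034240722656), (38.330989837646484, 78.91899108886719), 86.43719482421875) [537.48 -92.29  19.  ]
fob ((521.17431640625, -183.91323852539062), (96.66046905517578, 44.28014373779297), 9.271678924560547) [ 528.62 -183.25   19.  ]
fob ((533.425537109375, -271.6233215332031), (107.68120574951172, 38.90494155883789), 5.520404815673828) [ 536.11 -271.37   19.  ]
```

```bash
python3 tgt.py 536.3 -271.8 60 185.4
```

```text
11.9 [ 537.36 -274.5   187.47] [0.63 0.7  0.84] [-0.2   0.39 -0.15  0.01 -1.03 -1.28] 0.8811986204563437 0.0
shift,turn [  0.81   4.45 127.42] [-0.01  0.    0.  ]
shift after turn [  0.81   2.78 127.47]
```

Call:
{"op": "carry_out", "data": {
  "deltas": [
    {"tx": 0,"ty": 0,"tz": 0,"wx": -0.012,"wy": 0,"wz": 0,"fingers": 52},
    {"tx": 0.2,"ty": 0.7,"tz": 32,"wx": 0,"wy": 0,"wz": 0,"fingers": 52},
    {"tx": 0.2,"ty": 0.7,"tz": 32,"wx": 0,"wy": 0,"wz": 0,"fingers": 52},
    {"tx": 0.2,"ty": 0.7,"tz": 32,"wx": 0,"wy": 0,"wz": 0,"fingers": 52},
    {"tx": 0.2,"ty": 0.7,"tz": 25,"wx": 0,"wy": 0,"wz": 0,"fingers": 52},
    {"tx": 0,"ty": 0,"tz": 5,"wx": 0,"wy": 0,"wz": 0,"fingers": 52},
    {"tx": 0,"ty": 0,"tz": 0,"wx": 0,"wy": 0,"wz": 0,"fingers": 52},
    {"tx": 0,"ty": 0,"tz": 0,"wx": 0,"wy": 0,"wz": 0,"fingers": 52},
    {"tx": 0,"ty": 0,"tz": 0,"wx": 0,"wy": 0,"wz": 0,"fingers": 52}
  ]
}}

```text
clock: 12.65
tcp_pos: [537.5, -273.2, 62.6]
eef_rot: [-0.154, 3.135, -0.003]
wrist_force: [0.2, -0.2, 0.1]
grip_width: 0.61
grip_force: 0.0
```

```bash
python3 -c "
from plan import *
np.set_printoptions(precision=4,suppress=True)" ; sed -i 's/precision=2/precision=3/' plan.py; python3 tgt.py 536.3 -271.8 22 185.4
```

```text
12.65 [ 537.478 -273.174   62.603] [ 0.198 -0.15   0.077] [-0.201  0.534 -0.27   0.002 -0.764 -1.273] 0.610176084212544 0.0
shift,turn [ 1.13   1.571 40.597] [-0.002  0.002  0.004]
shift after turn [ 1.044  1.479 40.603]
```

Call:
{"op": "carry_out", "data": {
  "deltas": [
    {"tx": 0.5,"ty": 0.7,"tz": 15,"wx": 0,"wy": 0,"wz": 0.004,"fingers": 52},
    {"tx": 0.5,"ty": 0.8,"tz": 12,"wx": 0,"wy": 0,"wz": 0,"fingers": 52},
    {"tx": 0,"ty": 0,"tz": 8,"wx": 0,"wy": 0,"wz": 0,"fingers": 52},
    {"tx": 0,"ty": 0,"tz": 0,"wx": 0,"wy": 0,"wz": 0,"fingers": 52},
    {"tx": 0,"ty": 0,"tz": 0,"wx": 0,"wy": 0,"wz": 0,"fingers": 52}
  ]
}}

```text
clock: 13.07
tcp_pos: [535.3, -271.7, 26.2]
eef_rot: [0.147, -3.138, 0.002]
wrist_force: [0.2, 0.1, 1.7]
grip_width: 0.606
grip_force: 0.0
```

```bash
python3 tgt.py 536.3 -271.8 22 185.4
```

```text
13.0667 [ 535.275 -271.69    26.243] [0.206 0.099 1.726] [-0.2    0.582 -0.301  0.002 -0.688 -1.279] 0.6061545188385523 0.0
shift,turn [-1.012 -0.2    4.243] [-0.001 -0.    -0.001]
shift after turn [-1.01  -0.206  4.243]
```

Call:
{"op": "carry_out", "data": {
  "deltas": [
    {"tx": 0,"ty": 0,"tz": 1.5,"wx": 0,"wy": 0,"wz": 0,"fingers": 52},
    {"tx": 0,"ty": 0,"tz": 1.5,"wx": 0,"wy": 0,"wz": 0,"fingers": 52},
    {"tx": 0,"ty": 0,"tz": 0,"wx": 0,"wy": 0,"wz": 0,"fingers": 52}
  ]
}}

```text
clock: 13.32
tcp_pos: [534.9, -271.5, 22.7]
eef_rot: [0.146, -3.137, 0.001]
wrist_force: [0.8, -0.9, -0.9]
grip_width: 0.607
grip_force: 0.0
```

```bash
python3 tgt.py 536.3 -271.8 22 185.4;python3 - <<'E'
from plan import *
for i in range(4):
    cap('top');print(m.get_obs()['tcp_pos'])
E
```

```text
13.3167 [ 534.897 -271.526   22.742] [ 0.759 -0.933 -0.861] [-0.2    0.587 -0.304  0.002 -0.681 -1.279] 0.6074601566478106 0.0
shift,turn [-1.372 -0.403  0.741] [-0.001 -0.001 -0.001]
shift after turn [-1.371 -0.405  0.742]
[ 534.821 -271.526   22.683]
[ 534.818 -271.532   22.64 ]
[ 534.767 -271.508   22.564]
[ 534.751 -271.538   22.542]
```

Call:
{"op": "carry_out", "data": {
  "deltas": [
    {"tx": -1.5,"ty": 0,"tz": 0,"wx": 0,"wy": 0,"wz": 0,"fingers": 52},
    {"tx": 0,"ty": 0,"tz": 0,"wx": 0,"wy": 0,"wz": 0,"fingers": 45},
    {"tx": 0,"ty": 0,"tz": 0,"wx": 0,"wy": 0,"wz": 0,"fingers": 38},
    {"tx": 0,"ty": 0,"tz": 0,"wx": 0,"wy": 0,"wz": 0,"fingers": 30},
    {"tx": 0,"ty": 0,"tz": 0,"wx": 0,"wy": 0,"wz": 0,"fingers": 30},
    {"tx": 0,"ty": 0,"tz": 0,"wx": 0,"wy": 0,"wz": 0,"fingers": 30}
  ]
}}

```text
clock: 14.02
tcp_pos: [536.4, -271.4, 22.7]
eef_rot: [0.147, -3.137, 0.001]
wrist_force: [-0.1, 0.9, 2.6]
grip_width: 0.429
grip_force: 60.9
```

```bash
python3 tgt.py 536.3 -271.8 22 185.4
```

```text
14.0167 [ 536.399 -271.363   22.691] [-0.122  0.893  2.557] [-0.199  0.588 -0.3    0.002 -0.683 -1.28 ] 0.4289110250223687 60.9102988243103
shift,turn [ 0.139 -0.425  0.692] [-0.001 -0.001 -0.001]
shift after turn [ 0.14  -0.425  0.691]
```

Call:
{"op": "carry_out", "data": {
  "deltas": [
    {"tx": 0,"ty": 0,"tz": -10,"wx": 0,"wy": 0,"wz": 0,"fingers": 30},
    {"tx": 0,"ty": 0,"tz": -30,"wx": 0,"wy": 0,"wz": 0,"fingers": 30},
    {"tx": 0,"ty": 0,"tz": -40,"wx": 0,"wy": 0,"wz": 0,"fingers": 30},
    {"tx": 0,"ty": 0,"tz": -40,"wx": 0,"wy": 0,"wz": 0,"fingers": 30},
    {"tx": 0,"ty": 0,"tz": -40,"wx": 0,"wy": 0,"wz": 0,"fingers": 30},
    {"tx": 0,"ty": 0,"tz": 0,"wx": 0,"wy": 0,"wz": 0,"fingers": 30}
  ]
}}

```text
clock: 14.52
tcp_pos: [540.7, -273.1, 192.5]
eef_rot: [-0.149, 3.123, -0.013]
wrist_force: [1.4, -0.8, 0.6]
grip_width: 0.427
grip_force: 60.5
```

Call:
{"op": "carry_out", "data": {
  "deltas": [
    {"tx": -3.1,"ty": 38.5,"tz": 0,"wx": 0,"wy": 0,"wz": 0,"fingers": 30},
    {"tx": -3.1,"ty": 38.5,"tz": 0,"wx": 0,"wy": 0,"wz": 0,"fingers": 30},
    {"tx": -3.1,"ty": 38.5,"tz": 0,"wx": 0,"wy": 0,"wz": 0,"fingers": 30},
    {"tx": -3.1,"ty": 38.5,"tz": 0,"wx": 0,"wy": 0,"wz": 0,"fingers": 30},
    {"tx": -3.1,"ty": 38.5,"tz": 0,"wx": 0,"wy": 0,"wz": 0,"fingers": 30},
    {"tx": -3.1,"ty": 38.5,"tz": 0,"wx": 0,"wy": 0,"wz": 0,"fingers": 30},
    {"tx": -3.1,"ty": 38.5,"tz": 0,"wx": 0,"wy": 0,"wz": 0,"fingers": 30},
    {"tx": -3.1,"ty": 38.5,"tz": 0,"wx": 0,"wy": 0,"wz": 0,"fingers": 30},
    {"tx": -3.1,"ty": 38.5,"tz": 0,"wx": 0,"wy": 0,"wz": 0,"fingers": 30},
    {"tx": -3.1,"ty": 38.5,"tz": 0,"wx": 0,"wy": 0,"wz": 0,"fingers": 30},
    {"tx": -3.1,"ty": 38.5,"tz": 0,"wx": 0,"wy": 0,"wz": 0,"fingers": 30},
    {"tx": -3.1,"ty": 38.5,"tz": 0,"wx": 0,"wy": 0,"wz": 0,"fingers": 30}
  ]
}}

```text
clock: 15.52
tcp_pos: [529.7, 194.0, 182.2]
eef_rot: [0.147, -3.136, 0.001]
wrist_force: [1.3, -0.1, -0.5]
grip_width: 0.422
grip_force: 60.5
```

Call:
{"op": "carry_out", "data": {
  "deltas": [
    {"tx": 0,"ty": 0,"tz": 0,"wx": 0,"wy": 0,"wz": 0.11,"fingers": 30},
    {"tx": 0,"ty": 0,"tz": 0,"wx": 0,"wy": 0,"wz": 0.11,"fingers": 30},
    {"tx": 0,"ty": 0,"tz": 0,"wx": 0,"wy": 0,"wz": 0.11,"fingers": 30},
    {"tx": 0,"ty": 0,"tz": 0,"wx": 0,"wy": 0,"wz": 0.11,"fingers": 30},
    {"tx": 0,"ty": 0,"tz": 0,"wx": 0,"wy": 0,"wz": 0.11,"fingers": 30},
    {"tx": 0,"ty": 0,"tz": 0,"wx": 0,"wy": 0,"wz": 0.11,"fingers": 30},
    {"tx": 0,"ty": 0,"tz": 0,"wx": 0,"wy": 0,"wz": 0.11,"fingers": 30},
    {"tx": 0,"ty": 0,"tz": 0,"wx": 0,"wy": 0,"wz": 0.106,"fingers": 30},
    {"tx": 0,"ty": 0,"tz": 0,"wx": 0,"wy": 0,"wz": 0,"fingers": 30},
    {"tx": 0,"ty": 0,"tz": 0,"wx": 0,"wy": 0,"wz": 0,"fingers": 30},
    {"tx": 0,"ty": 0,"tz": 0,"wx": 0,"wy": 0,"wz": 0,"fingers": 30}
  ]
}}

```text
clock: 16.43
tcp_pos: [530.3, 192.1, 182.0]
eef_rot: [-1.195, -2.904, 0.002]
wrist_force: [-0.2, 0.8, -0.9]
grip_width: 0.428
grip_force: 60.5
```

```bash
python3 tgt.py 530.2 192.7 110 135.2
python3 - <<'E'
from plan import *
a,d=cap('top');b,e=cap('side');np.savez('c2',t=cloud('top',d),s=cloud('side',e),a=a,b=b)
A=cv2.resize(a[150:310,180:340],None,fx=2.5,fy=2.5);B=cv2.resize(b[190:350,220:380],None,fx=2.5,fy=2.5)
cv2.imwrite('pics/p5.png',np.hstack([A,B])[:,:,::-1])
E
```

```text
16.4333 [530.253 192.112 181.998] [-0.228  0.842 -0.919] [ 0.635  0.34  -0.238 -0.001 -0.995 -2.986] 0.42767698145385186 60.53668141365051
shift,turn [ 0.395  0.512 71.998] [-0.002 -0.001  0.001]
shift after turn [ 0.452  0.379 71.998]
```

View pics/p5.png

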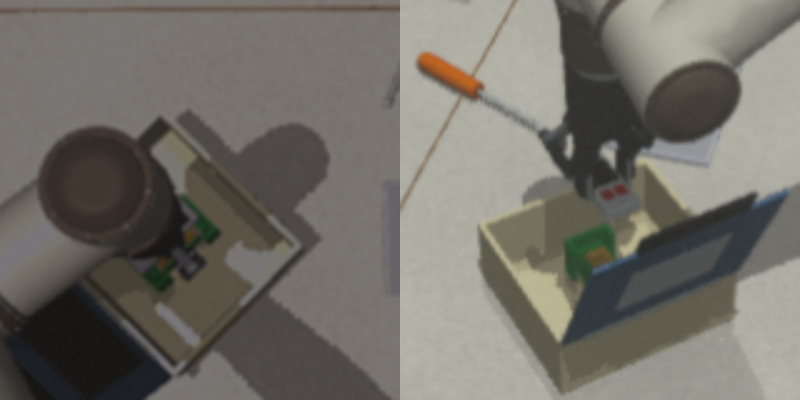

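Run:
```python
from plan import *
C=np.load('c2.npz');C1=np.load('c1.npz')
c=np.array([530.2,192.7,0])
W=C['s'];I=C['b'].astype(int);q=W-c
k=(abs(q@xc)<70)&(abs(q@yc)<24)&(W[...,2]>168)&(W[...,2]<187)&(q@xc>14)
P=q[k];print('side fob',k.sum(),'x',np.percentile(P@xc,[0,3,50,97,100]),'y',np.percentile(P@yc,[0,3,97,100]),'z',np.percentile(P[:,2],[3,50,97]))
for n,a in(('t','a'),('s','b')):
    W=C1[n];I=C1[a].astype(int);q=W-c
    g=(np.hypot(q[...,0],q[...,1])<80)&(I[...,1]>I[...,0]+25)&(I[...,1]>I[...,2]+25)&(W[...,2]>55)&(W[...,2]<75);P=q[g]
    print(n,'green',g.sum(),'x',np.percentile(P@xc,[0,3,97,100]),'y',np.percentile(P@yc,[0,3,97,100]),np.percentile(P[:,2],[3,50,97]))
    k=(abs(q@xc)<20)&(abs(q@yc)<8)&(W[...,2]>40)&(W[...,2]<70);print('brass z',np.median(W[k][:,2]),k.sum())
    k=(abs(q@xc)<110)&(abs(q@yc)<120)&(W[...,2]>79)&(W[...,2]<95);P=q[k];print('rim x',np.percentile(P@xc,[0,1]),'y',np.percentile(P@yc,[0,1,99,100]),np.median(P[:,2]))
```

```text
side fob 165 x [14.147 15.063 30.914 45.208 46.511] y [-20.499 -18.724  17.646  23.833] z [169.124 177.363 183.072]
t green 116 x [-45.067 -44.998  44.8    44.938] y [-26.172 -25.458  24.174  25.535] [57.502 61.653 66.953]
brass z 52.461236429623526 89
rim x [-95.848 -95.014] y [-107.449 -106.705  104.118  104.549] 84.13456129055787
s green 90 x [-45.428 -43.412 -23.942  -0.658] y [-27.923 -27.221  25.021  28.158] [55.307 62.176 69.173]
brass z 54.7839833047648 32
rim x [-97.98  -94.605] y [-107.605 -106.138  104.379  105.947] 85.04015045919911
```

```bash
cat > red.py <<'E'
from plan import *
cams={}
for n in('top','side'):
    ci=m.camera_info(n);K=np.array([[ci['fx'],0,ci['cx']],[0,ci['fy'],ci['cy']],[0,0,1]])
    Rm=cv2.Rodrigues(np.array(ci['rvec'],float))[0];tv=np.array(ci['tvec'],float).ravel();cams[n]=(K,np.array(ci['D'],float),Rm,tv)
def onz(n,px,z):
    K,D,Rm,tv=cams[n];cam=-Rm.T@tv
    u=cv2.undistortPoints(np.array(px,float).reshape(-1,1,2),K,D).reshape(-1,2);d=np.c_[u,np.ones(len(u))]@Rm
    return cam+d*((z-cam[2])/d[:,2])[:,None]
def red(n,I,ctr,z,rad=60):
    I=I.astype(float);w=np.clip(I[...,0]-np.maximum(I[...,1],I[...,2])-20,0,None)
    v,u=np.nonzero(w);P=onz(n,np.c_[u,v],z);k=np.hypot(*(P[:,:2]-ctr).T)<rad
    ww=w[v,u][k];return (P[k]*ww[:,None]).sum(0)/ww.sum(),k.sum()
E
python3 - <<'E'
from red import *
C0=np.load('c0.npz');C1=np.load('c1.npz');C2=np.load('c2.npz')
f=np.array([536.3,-271.8])
for nm,C in(('c0',C0),('c1',C1)):
    print(nm,'top',red('top',C['a'],f,19),'side',red('side',C['b'],f,19))
c=np.array([530.2,192.7,0]);p,n=red('side',C2['b'],c[:2],178.3,80);print('held side',p,n,'chamber frame',(p-c)@xc,(p-c)@yc)
# lid landmarks in both cameras closed: white label centroid
for n,a in(('top','a'),('side','b')):
    I=C0[a].astype(int);W=C0['t' if n=='top' else 's']
    k=(np.hypot(W[...,0]-530,W[...,1]-192)<70)&(W[...,2]>80)&(abs(I[...,2]-I[...,0])<25)&(I.min(-1)>90);v,u=np.nonzero(k);P=onz(n,np.c_[u,v],90);r=cv2.minAreaRect(P[:,:2].astype(np.float32));print(n,'label',k.sum(),P.mean(0),r)
    I=C1[a].astype(int);W=C1['t' if n=='top' else 's']
    k=(np.hypot(W[...,0]-530,W[...,1]-192)<70)&(I[...,1]>I[...,0]+25)&(I[...,1]>I[...,2]+25)&(W[...,2]>58);v,u=np.nonzero(k);q=onz(n,np.c_[u,v],64)-c;print(n,'green x',np.sort(q@xc)[[0,3,-4,-1]],'y',np.sort(q@yc)[[0,3,-4,-1]])
# side fob outline c0, top face by rays
I=C0['b'].astype(int)
E
```

```text
c0 top (array([ 517.998, -273.407,   19.   ]), np.int64(52)) side (array([ 515.932, -274.224,   19.   ]), np.int64(27))
c1 top (array([ 517.812, -274.734,   19.   ]), np.int64(48)) side (array([ 515.938, -275.186,   19.   ]), np.int64(25))
held side [515.803 205.395 178.3  ] 35 chamber frame 19.161173881529855 1.136922864851875
top label 1442 [529.856 193.579  90.   ] ((530.3057250976562, 193.09356689453125), (107.66368103027344, 89.6276626586914), 45.10478591918945)
top green x [-45.074 -45.     44.653  44.675] y [-24.919 -24.907  24.289  26.045]
side label 1059 [528.771 194.195  90.   ] ((528.698974609375, 193.2919921875), (111.21981048583984, 92.25133514404297), 45.64448165893555)
side green x [-44.386 -43.715 -23.965 -20.7  ] y [-27.878 -26.596  22.793  24.601]
```

Call:
{"op": "carry_out", "data": {
  "deltas": [
    {"tx": 0.4,"ty": 0.4,"tz": 30,"wx": 0,"wy": 0,"wz": 0,"fingers": 30},
    {"tx": 0,"ty": 0,"tz": 30,"wx": 0,"wy": 0,"wz": 0,"fingers": 30},
    {"tx": 0,"ty": 0,"tz": 20,"wx": 0,"wy": 0,"wz": 0,"fingers": 30},
    {"tx": 0,"ty": 0,"tz": 5,"wx": 0,"wy": 0,"wz": 0,"fingers": 30},
    {"tx": 0,"ty": 0,"tz": 0,"wx": 0,"wy": 0,"wz": 0,"fingers": 30},
    {"tx": 0,"ty": 0,"tz": 0,"wx": 0,"wy": 0,"wz": 0,"fingers": 30},
    {"tx": 0,"ty": 0,"tz": 0,"wx": 0,"wy": 0,"wz": 0,"fingers": 30},
    {"tx": 0,"ty": 0,"tz": 0,"wx": 0,"wy": 0,"wz": 0,"fingers": 30}
  ]
}}

```text
clock: 17.2
tcp_pos: [531.2, 193.3, 98.7]
eef_rot: [1.197, 2.904, 0.002]
wrist_force: [0.2, -0.9, 0.3]
grip_width: 0.425
grip_force: 60.6
```

```bash
for i in 1 2; do python3 tgt.py 530.2 192.6 90 135.2; python3 -c "
from plan import *
cap('top');cap('top');cap('top')"; done
```

```text
17.2 [531.201 193.346  98.711] [ 0.235 -0.928  0.265] [ 0.636  0.436 -0.333 -0.    -0.801 -2.989] 0.4247539763991225 60.56871771812439
shift,turn [ 0.185 -1.249  8.709] [ 0.002  0.    -0.   ]
shift after turn [ 0.184 -1.235  8.711]
17.35 [530.688 192.989  98.041] [-0.545 -0.169  0.499] [ 0.636  0.437 -0.334 -0.001 -0.8   -2.989] 0.4261734618260875 60.56845307350159
shift,turn [ 0.069 -0.623  8.041] [ 0.    -0.    -0.001]
shift after turn [ 0.072 -0.62   8.041]
```

Call:
{"op": "carry_out", "data": {
  "deltas": [
    {"tx": 0,"ty": 0,"tz": 3,"wx": 0,"wy": 0,"wz": 0,"fingers": 30},
    {"tx": 0,"ty": 0,"tz": 3,"wx": 0,"wy": 0,"wz": 0,"fingers": 30},
    {"tx": 0,"ty": 0,"tz": 2,"wx": 0,"wy": 0,"wz": 0,"fingers": 30},
    {"tx": 0,"ty": 0,"tz": 2,"wx": 0,"wy": 0,"wz": 0,"fingers": 30},
    {"tx": 0,"ty": 0,"tz": 2,"wx": 0,"wy": 0,"wz": 0,"fingers": 30},
    {"tx": 0,"ty": 0,"tz": 0,"wx": 0,"wy": 0,"wz": 0,"fingers": 30},
    {"tx": 0,"ty": 0,"tz": 0,"wx": 0,"wy": 0,"wz": 0,"fingers": 30}
  ]
}}

```text
clock: 18.08
tcp_pos: [530.2, 192.7, 84.8]
eef_rot: [-1.198, -2.903, 0.003]
wrist_force: [0.6, 0.6, -0.5]
grip_width: 0.428
grip_force: 60.6
```

Call:
{"op": "carry_out", "data": {
  "deltas": [
    {"tx": 0,"ty": 0,"tz": 1.5,"wx": 0,"wy": 0,"wz": 0,"fingers": 30},
    {"tx": 0,"ty": 0,"tz": 1.5,"wx": 0,"wy": 0,"wz": 0,"fingers": 30},
    {"tx": 0,"ty": 0,"tz": 0,"wx": 0,"wy": 0,"wz": 0,"fingers": 30}
  ]
}}

```text
clock: 18.33
tcp_pos: [530.1, 192.6, 81.7]
eef_rot: [-1.198, -2.903, 0.003]
wrist_force: [-0.3, -0.1, -0.6]
grip_width: 0.428
grip_force: 60.6
```

```bash
python3 tgt.py 530.2 192.6 73.2 135.2
```

```text
18.3333 [530.053 192.622  81.742] [-0.304 -0.055 -0.635] [ 0.636  0.458 -0.349 -0.001 -0.766 -2.989] 0.42767927604386285 60.56867837905884
shift,turn [-0.127  0.107  8.541] [-0.002 -0.001 -0.001]
shift after turn [-0.12   0.088  8.542]
```

Call:
{"op": "carry_out", "data": {
  "deltas": [
    {"tx": 0,"ty": 0,"tz": 1,"wx": 0,"wy": 0,"wz": 0,"fingers": 30},
    {"tx": 0,"ty": 0,"tz": 1,"wx": 0,"wy": 0,"wz": 0,"fingers": 30},
    {"tx": 0,"ty": 0,"tz": 1,"wx": 0,"wy": 0,"wz": 0,"fingers": 30},
    {"tx": 0,"ty": 0,"tz": 0,"wx": 0,"wy": 0,"wz": 0,"fingers": 30}
  ]
}}

```text
clock: 18.67
tcp_pos: [530.1, 192.7, 78.8]
eef_rot: [-1.198, -2.903, 0.003]
wrist_force: [0.1, -0.4, -0.6]
grip_width: 0.429
grip_force: 60.6
```

Call:
{"op": "carry_out", "data": {
  "deltas": [
    {"tx": 0,"ty": 0,"tz": 1,"wx": 0,"wy": 0,"wz": 0,"fingers": 30},
    {"tx": 0,"ty": 0,"tz": 1,"wx": 0,"wy": 0,"wz": 0,"fingers": 30},
    {"tx": 0,"ty": 0,"tz": 0,"wx": 0,"wy": 0,"wz": 0,"fingers": 30}
  ]
}}

```text
clock: 18.92
tcp_pos: [530.1, 192.7, 76.8]
eef_rot: [-1.198, -2.903, 0.002]
wrist_force: [-0.5, 0.4, -0.2]
grip_width: 0.424
grip_force: 60.6
```

Call:
{"op": "carry_out", "data": {
  "deltas": [
    {"tx": 0,"ty": 0,"tz": 1,"wx": 0,"wy": 0,"wz": 0,"fingers": 30},
    {"tx": 0,"ty": 0,"tz": 0,"wx": 0,"wy": 0,"wz": 0,"fingers": 30},
    {"tx": 0,"ty": 0,"tz": 0,"wx": 0,"wy": 0,"wz": 0,"fingers": 30}
  ]
}}

```text
clock: 19.17
tcp_pos: [530.2, 192.7, 75.9]
eef_rot: [-1.198, -2.903, 0.002]
wrist_force: [1.2, 0.6, -0.4]
grip_width: 0.425
grip_force: 60.6
```

Call:
{"op": "carry_out", "data": {
  "deltas": [
    {"tx": 0,"ty": 0,"tz": 1,"wx": 0,"wy": 0,"wz": 0,"fingers": 30},
    {"tx": 0,"ty": 0,"tz": 0,"wx": 0,"wy": 0,"wz": 0,"fingers": 30},
    {"tx": 0,"ty": 0,"tz": 0,"wx": 0,"wy": 0,"wz": 0,"fingers": 30}
  ]
}}

```text
clock: 19.42
tcp_pos: [530.2, 192.7, 75.0]
eef_rot: [-1.198, -2.903, 0.002]
wrist_force: [1.0, 0.7, -0.7]
grip_width: 0.423
grip_force: 60.6
```

Call:
{"op": "carry_out", "data": {
  "deltas": [
    {"tx": 0,"ty": 0,"tz": 1,"wx": 0,"wy": 0,"wz": 0,"fingers": 30},
    {"tx": 0,"ty": 0,"tz": 0,"wx": 0,"wy": 0,"wz": 0,"fingers": 30},
    {"tx": 0,"ty": 0,"tz": 0,"wx": 0,"wy": 0,"wz": 0,"fingers": 30}
  ]
}}

```text
clock: 19.67
tcp_pos: [530.2, 192.7, 73.9]
eef_rot: [-1.198, -2.903, 0.002]
wrist_force: [0.3, 0.5, -1.0]
grip_width: 0.428
grip_force: 60.6
```

Call:
{"op": "carry_out", "data": {
  "deltas": [
    {"tx": 0,"ty": 0,"tz": 1,"wx": 0,"wy": 0,"wz": 0,"fingers": 30},
    {"tx": 0,"ty": 0,"tz": 0,"wx": 0,"wy": 0,"wz": 0,"fingers": 30},
    {"tx": 0,"ty": 0,"tz": 0,"wx": 0,"wy": 0,"wz": 0,"fingers": 30}
  ]
}}

```text
clock: 19.92
tcp_pos: [530.4, 192.8, 73.2]
eef_rot: [-1.198, -2.903, 0.002]
wrist_force: [0.4, 0.7, 0.2]
grip_width: 0.427
grip_force: 60.7
```

Call:
{"op": "carry_out", "data": {
  "deltas": [
    {"tx": 0,"ty": 0,"tz": 1,"wx": 0,"wy": 0,"wz": 0,"fingers": 30},
    {"tx": 0,"ty": 0,"tz": 0,"wx": 0,"wy": 0,"wz": 0,"fingers": 30},
    {"tx": 0,"ty": 0,"tz": 0,"wx": 0,"wy": 0,"wz": 0,"fingers": 30}
  ]
}}

```text
clock: 20.17
tcp_pos: [530.4, 192.8, 72.4]
eef_rot: [-1.198, -2.903, 0.001]
wrist_force: [-0.8, -0.1, 3.8]
grip_width: 0.427
grip_force: 61.1
```

Call:
{"op": "carry_out", "data": {
  "deltas": [
    {"tx": 0,"ty": 0,"tz": 1,"wx": 0,"wy": 0,"wz": 0,"fingers": 30},
    {"tx": 0,"ty": 0,"tz": 0,"wx": 0,"wy": 0,"wz": 0,"fingers": 30},
    {"tx": 0,"ty": 0,"tz": 0,"wx": 0,"wy": 0,"wz": 0,"fingers": 30}
  ]
}}

```text
clock: 20.42
tcp_pos: [530.4, 192.8, 71.2]
eef_rot: [-1.198, -2.903, 0.002]
wrist_force: [-0.5, 0.0, 4.7]
grip_width: 0.43
grip_force: 61.1
```

Call:
{"op": "carry_out", "data": {
  "deltas": [
    {"tx": 0,"ty": 0,"tz": 1,"wx": 0,"wy": 0,"wz": 0,"fingers": 30},
    {"tx": 0,"ty": 0,"tz": 0,"wx": 0,"wy": 0,"wz": 0,"fingers": 30},
    {"tx": 0,"ty": 0,"tz": 0,"wx": 0,"wy": 0,"wz": 0,"fingers": 30}
  ]
}}

```text
clock: 20.67
tcp_pos: [530.4, 192.8, 70.0]
eef_rot: [-1.198, -2.903, 0.001]
wrist_force: [-0.1, -0.7, 4.2]
grip_width: 0.423
grip_force: 61.1
```

Call:
{"op": "carry_out", "data": {
  "deltas": [
    {"tx": 0,"ty": 0,"tz": 0.5,"wx": 0,"wy": 0,"wz": 0,"fingers": 30},
    {"tx": 0,"ty": 0,"tz": 0,"wx": 0,"wy": 0,"wz": 0,"fingers": 30},
    {"tx": 0,"ty": 0,"tz": 0,"wx": 0,"wy": 0,"wz": 0,"fingers": 30}
  ]
}}

```text
clock: 20.92
tcp_pos: [530.3, 192.8, 69.8]
eef_rot: [-1.198, -2.903, 0.002]
wrist_force: [-1.3, -0.6, 6.5]
grip_width: 0.426
grip_force: 61.3
```

Call:
{"op": "carry_out", "data": {
  "deltas": [
    {"tx": 0,"ty": 0,"tz": 0.5,"wx": 0,"wy": 0,"wz": 0,"fingers": 30},
    {"tx": 0,"ty": 0,"tz": 0,"wx": 0,"wy": 0,"wz": 0,"fingers": 30},
    {"tx": 0,"ty": 0,"tz": 0,"wx": 0,"wy": 0,"wz": 0,"fingers": 30}
  ]
}}

```text
clock: 21.17
tcp_pos: [530.4, 192.8, 69.8]
eef_rot: [-1.198, -2.904, 0.001]
wrist_force: [-1.5, -0.4, 8.8]
grip_width: 0.43
grip_force: 61.6
```

Call:
{"op": "carry_out", "data": {
  "deltas": [
    {"tx": 0,"ty": 0,"tz": 0.6,"wx": 0,"wy": 0,"wz": 0,"fingers": 30},
    {"tx": 0,"ty": 0,"tz": 0,"wx": 0,"wy": 0,"wz": 0,"fingers": 30},
    {"tx": 0,"ty": 0,"tz": 0,"wx": 0,"wy": 0,"wz": 0,"fingers": 30},
    {"tx": 0,"ty": 0,"tz": 0,"wx": 0,"wy": 0,"wz": 0,"fingers": 30}
  ]
}}

```text
clock: 21.5
tcp_pos: [530.4, 192.8, 69.8]
eef_rot: [-1.197, -2.904, 0.001]
wrist_force: [-3.2, -1.5, 11.9]
grip_width: 0.424
grip_force: 62.0
```

Call:
{"op": "carry_out", "data": {
  "deltas": [
    {"tx": 0,"ty": 0,"tz": -0.8,"wx": 0,"wy": 0,"wz": 0,"fingers": 30},
    {"tx": 0,"ty": 0,"tz": 0,"wx": 0,"wy": 0,"wz": 0,"fingers": 42},
    {"tx": 0,"ty": 0,"tz": 0,"wx": 0,"wy": 0,"wz": 0,"fingers": 44},
    {"tx": 0,"ty": 0,"tz": 0,"wx": 0,"wy": 0,"wz": 0,"fingers": 46},
    {"tx": 0,"ty": 0,"tz": 0,"wx": 0,"wy": 0,"wz": 0,"fingers": 46}
  ]
}}

```text
clock: 21.92
tcp_pos: [529.9, 192.5, 68.5]
eef_rot: [-1.198, -2.902, 0.003]
wrist_force: [0.4, 0.1, 0.2]
grip_width: 0.537
grip_force: 0.0
```

Call:
{"op": "carry_out", "data": {
  "deltas": [
    {"tx": 0,"ty": 0,"tz": -5,"wx": 0,"wy": 0,"wz": 0,"fingers": 46},
    {"tx": 0,"ty": 0,"tz": -15,"wx": 0,"wy": 0,"wz": 0,"fingers": 46},
    {"tx": 0,"ty": 0,"tz": -35,"wx": 0,"wy": 0,"wz": 0,"fingers": 46},
    {"tx": 0,"ty": 0,"tz": -40,"wx": 0,"wy": 0,"wz": 0,"fingers": 46},
    {"tx": 0,"ty": 0,"tz": -40,"wx": 0,"wy": 0,"wz": 0,"fingers": 46},
    {"tx": -28,"ty": -28,"tz": 0,"wx": 0,"wy": 0,"wz": 0,"fingers": 46},
    {"tx": -28,"ty": -28,"tz": 0,"wx": 0,"wy": 0,"wz": 0,"fingers": 46},
    {"tx": -28,"ty": -28,"tz": 0,"wx": 0,"wy": 0,"wz": 0,"fingers": 46},
    {"tx": -28,"ty": -28,"tz": 0,"wx": 0,"wy": 0,"wz": 0,"fingers": 46},
    {"tx": -28,"ty": -28,"tz": 0,"wx": 0,"wy": 0,"wz": 0,"fingers": 46},
    {"tx": -28,"ty": -28,"tz": 0,"wx": 0,"wy": 0,"wz": 0,"fingers": 46},
    {"tx": -28,"ty": -28,"tz": 0,"wx": 0,"wy": 0,"wz": 0,"fingers": 46},
    {"tx": 0,"ty": 0,"tz": 0,"wx": 0,"wy": 0,"wz": 0,"fingers": 46},
    {"tx": 0,"ty": 0,"tz": 0,"wx": 0,"wy": 0,"wz": 0,"fingers": 46}
  ]
}}

```text
clock: 23.08
tcp_pos: [530.8, -86.4, 204.4]
eef_rot: [-1.204, -2.9, 0.002]
wrist_force: [0.2, -0.2, 0.5]
grip_width: 0.544
grip_force: 0.0
```

```bash
python3 lid.py
python3 - <<'E'
from red import *
a,d=cap('top');W=cloud('top',d);b,_=cap('side');c=np.array([530.2,192.7,0]);q=W-c
k=(abs(q@xc)<38)&(abs(q@yc)<17)&(W[...,2]>50)&(W[...,2]<80)
P=q[k];X=np.c_[P@xc,P@yc,np.ones(len(P))];print('fob plane',np.linalg.lstsq(X,P[:,2],rcond=None)[0],np.median(P[:,2]),k.sum())
print(red('top',a,c[:2],66)[0]-c, 'expect',xc*18.4)
k=(abs(q@xc)<110)&(abs(q@yc)<120)&(W[...,2]>79)&(W[...,2]<95);P=q[k];print('rim x',np.percentile(P@xc,[0,1]),'y',np.percentile(P@yc,[0,1,99,100]))
A=cv2.resize(a[170:290,190:350],None,fx=2.5,fy=2.5);B=cv2.resize(b[220:340,220:380],None,fx=2.5,fy=2.5)
cv2.imwrite('pics/p6.png',np.hstack([A,B])[:,:,::-1])
E
```

```text
23.1333 [530.963 -85.108 204.434] [ 0.204  0.527 -0.7  ] [ 0.143  0.275 -0.271  0.    -1.026 -2.499] 0.5397289369558922 0.0
93 lid angle 1.982955478068913 [-75.848 174.702]
fob plane [-0.036  0.023 65.12 ] 64.35055242019065 211
[-12.324  12.74   66.   ] expect [-13.056  12.965   0.   ]
rim x [-95.169 -94.831] y [-107.338 -106.518  104.001  104.542]
```

View pics/p6.png

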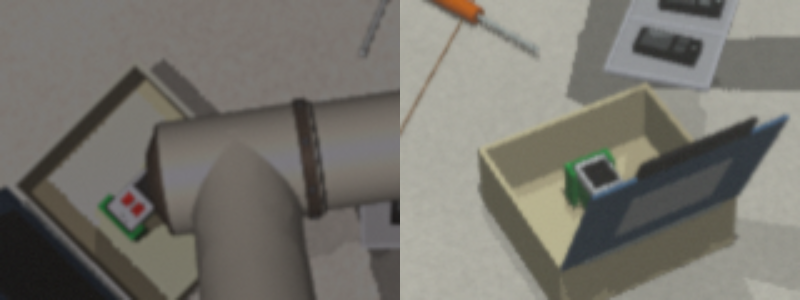

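Call:
{"op": "carry_out", "data": {
  "deltas": [
    {"tx": -28,"ty": -28,"tz": 0,"wx": 0,"wy": 0,"wz": 0,"fingers": 46},
    {"tx": -28,"ty": -28,"tz": 0,"wx": 0,"wy": 0,"wz": 0,"fingers": 46},
    {"tx": -28,"ty": -28,"tz": 0,"wx": 0,"wy": 0,"wz": 0,"fingers": 46},
    {"tx": -28,"ty": -28,"tz": 0,"wx": 0,"wy": 0,"wz": 0,"fingers": 46},
    {"tx": -28,"ty": -28,"tz": 0,"wx": 0,"wy": 0,"wz": 0,"fingers": 46},
    {"tx": 0,"ty": 0,"tz": 0,"wx": 0,"wy": 0,"wz": 0,"fingers": 46},
    {"tx": 0,"ty": 0,"tz": 0,"wx": 0,"wy": 0,"wz": 0,"fingers": 46}
  ]
}}

```text
clock: 23.82
tcp_pos: [531.9, -282.8, 203.9]
eef_rot: [-1.199, -2.901, 0.002]
wrist_force: [0.2, 0.7, 0.5]
grip_width: 0.541
grip_force: 0.0
```

Run:
```python
from red import *
c=np.array([530.2,192.7,0]);L=[]
for i in range(8):
    a,d=cap('top');W=cloud('top',d);L.append(W[...,2]);
z=np.nanmean(L,0);q=W-c
for nm,k in(('fob',(abs(q@xc)<35)&(abs(q@yc)<15)),('floor',(abs(q@xc)<75)&(abs(q@yc)<90)&(abs(q@yc)>40)&(z<20))):
    X=np.c_[(q@xc)[k],(q@yc)[k],np.ones(k.sum())];s=np.linalg.lstsq(X,z[k],rcond=None)[0];print(nm,s,k.sum(),np.std(z[k]-X@s))
k=(np.hypot(q[...,0],q[...,1])<60)&(z>60.5)&(a.astype(int).min(-1)>-1)&(abs(q@yc)<18);v,u=np.nonzero(k);P=onz('top',np.c_[u,v],66)-c;print('centre x',np.percentile(P@xc,[1,99]))
print(red('top',a,c[:2],66)[0]-c)
```

```text
fob [-0.    -0.486 62.344] 315 11.14261631568982
floor [-0.001 -0.     6.159] 1962 1.0678449753449257
centre x [-44.891  44.511]
[-12.733  12.486  66.   ]
```

Run:
```python
from red import *
c=np.array([530.2,192.7,0]);L=[]
for i in range(6):
    a,d=cap('top');L.append(cloud('top',d))
W=np.nanmedian(L,0);z=W[...,2];q=W-c
k=(abs(q@xc)<34)&(abs(q@yc)<13)&(z>56)&(z<75)
X=np.c_[(q@xc)[k],(q@yc)[k],np.ones(k.sum())];s=np.linalg.lstsq(X,z[k],rcond=None)[0];print(s,k.sum(),np.std(z[k]-X@s))
print([round(float(np.median(z[k&((q@xc)>lo)&((q@xc)<lo+17)])),2) for lo in(-34,-17,0,17)])
```

```text
[ 0.005 -0.008 64.929] 251 1.4994321923628426
[64.82, 64.94, 64.78, 65.23]
```

```bash
python3 -c "
from bench import manip as m
print(m.job_done())"
```

```text
the job is handed in; nothing more can be done
None
```

The job is handed in at about 24.5 s of the 72 s. The lid rests open at about 1.95 rad. The grey fob lies flat in the green nest, about 0.5 mm off centre by the camera, pressed down to a hard stop at about 12 N. The chamber showed no measurable movement, and nothing was touching the robot at the end; no verdict was returned.

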